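# Make up two job kits in foam-lined trays

## Robot

A 7-joint arm with a two-finger parallel gripper is mounted at the origin on a cart in front of the work surface, level with it; the furniture and walls round the work are solid. World frame = base frame: x ahead of the robot, y to its left, z up, the work surface at z = 0. Lengths are in m, angles in rad, forces in N, time in s.
With the tool pointing down it reaches from about 0.425 to 0.925 m from the base axis. Payload 6.8 kg.
Tool frame: the origin (TCP) lies midway between the tips of the shut fingers; the grasp point (between the pads) lies 19 mm behind it; z points along the fingers, y is the line along which they close (so a half turn about z gives the same grasp; the last joint's range is limited). The gripper opens to 88 mm and grips with 3 to 60 N. Pads are 20 mm wide; open, the fingers measure 115 mm over their backs; the gripper's body (75 mm by 178 mm) begins 61 mm behind the grasp point.
Start: joints at [-1.313, 0.477, 0.022, 1.555, -0.011, 1.109, -0.083], TCP at [0.241, 0.63, 0.185] pointing down, gripper open.
Joint ranges: [-2.96, 2.96], [-0.34, 2.1], [-1.41, 1.46], [0.24, 2.44], [-1.37, 4.51], [0.17, 1.92], [-2.96, 2.96]. Speed limits (rad/s): [2.39, 2.39, 3.14, 3.14, 3.14, 3.14, 3.14].

## Interface

Orientations are given as a unit quaternion [w, x, y, z].
In Python, from bench import manip, eyes, ticket gives the robot as it stands.
- The arm moves only by the tool servo_tool, never from a script. Its argument "deltas" is a list of rows, each an object with "delta_rot": the turn, a rotation vector about the world's x, y, z in units of 5 degrees (1.0 is 5 degrees), a list of three; "offset": the shift along the world's x, y, z in mm, a list of three; "claw": the opening, from 0 (shut) to 1 (fully open). A call has 1 to 12 rows; each row is the pose to reach, as a shift and turn from the pose commanded when the call began; what a row does not reach only later rows make up. A row lasts 1/12 s, in which the tool goes at most 41.7 mm and 7.16 degrees, less where a joint would pass 70% of its speed; a pose out of reach is approached as far as the arm can. A call with a gripper value outside its range is refused whole. The fingers move at their own pace and stop on an object; the grip force is fixed at half the most. Time passes only in rows, so rows that repeat a pose let the fingers close. It gives the time, the measured TCP pose, the force, the opening and the grip force at its end, in the units of the state.
- manip.get_obs(): the state, without advancing time (a new reading comes with each control period).
- eyes.read_camera(name): name is "scene" or "top" or "wrist"; returns a dict with "img" (400x640x3 uint8, red, green, blue), "mtx" (3x3 intrinsics, pixels), "world_from_camera" (4x4, takes a point from camera to world coordinates). Camera axes: x right, y up, looking along -z (the intrinsics and any distortion apply to the point x, -y, -z); pixel columns grow to the right and rows downward; lengths in m; the calibration is good to about 2 mm. A picture is of the moment at which its call begins. There is no depth.
- ticket.hand_in(): hands the job in; it is judged then, once.
The state is a dict: "time_s": time; "joint_pos": joint angles; "qd": joint speeds; "joint_efforts": joint torques, N m; "position": TCP position; "tcp_rot": TCP orientation; "wrist_force": force on the tool from outside, world axes, zero at the start; "ft_torque": the same for the moment, N m; "finger_gap": finger opening in m; "grip_force": force on a finger pad.
Only numpy, scipy, OpenCV 4.12 (cv2) and the standard library are available. Lean on these libraries where they do the work, as an engineer would, in place of code of your own. Each camera call takes 0.05 s, during which the arm holds its last target. There are 200 camera calls.

## Task

Make up the two job kits, each thing lying fully down in the cut-out of its own shape in the foam tray: the wall-fixing kit gets the carton of screws, the tape measure standing on its base and the longer screwdriver; the electrical kit, in which the marker pen already lies, gets the small black roll of tape, flat, and the shorter screwdriver. Lay the screwdrivers with the handle in the wide part of the cut-out and the blade in the narrow part, and leave the pen in its groove.

Things in the scene. Friction and masses are not known exactly. Their poses are not given: they have to be found in the camera images.
- fixing_tray: Fixed grey-rimmed tray 156 (x) x 250 (y) x 14 mm, black foam, blue-floored cut-outs; y near world y. Origin: underside centre; foam top z 14, cut-out floors z 6. Cut-outs (mm): driver, centre (-41, 0): handle part 44 wide, y -111 to 8, blade part 20 wide, y 8 to 111, finger notches at y -50; carton, 59 x 84, centre (36, -72); tape measure, 53 x 113, centre (36, 52).
- electrical_tray: Fixed grey-rimmed tray 156 (x) x 250 (y) x 14 mm, black foam, blue-floored cut-outs; y near world y. Origin: underside centre; foam top z 14, cut-out floors z 6. Cut-outs (mm): driver, centre (-41, 0): handle part 44 wide, y -96 to 22, blade part 20 wide, y 22 to 96, finger notches at y -37; round for the tape roll, 76 across, centre (36, -77); pen groove 25 x 148, centre (36, 40), pen in it.
- screw_carton: Small closed cardboard carton of screws, 45 (x) x 70 (y) x 41 (z) mm, 0.35 kg. Origin: centre of the underside, z up. Goes in the fixing tray with its y along the tray's y, either way round.
- tape_measure: Tape measure standing on its base, red and black, 41 (x, the clip and case; the solid case is 30) x 99 (y) x 76 (z) mm, 0.34 kg; the blade's hook is at the -y end. Origin: centre of the underside, z up. Starts with its y roughly along world -x (yaw about 90 degrees). Goes in the fixing tray with its y along the tray's y, either way round.
- long_driver: The longer screwdriver, lying down: 206 mm long along its y, handle 30 wide and 31 high from y = -103 to -1, thin blade (6 mm) from there to y = +103, its tip resting on the table. Grasp across the handle near y = -50. Origin: underside, at mid-length; z up. Goes in the fixing tray with its +y (blade) along the tray's +y.
- short_driver: The shorter screwdriver, lying down: 176 mm long along its y, handle 30 wide and 32 high from y = -88 to 14, thin blade (6 mm) from there to y = +88, its tip resting on the table. Grasp across the handle near y = -37. Origin: underside, at mid-length; z up. Goes in the electrical tray with its +y (blade) along the tray's +y.
- tape_roll: Small black roll of tape lying flat, 62 mm across, 19 mm high, 0.05 kg. Origin: centre of the underside, z up. (The large blue ring of tape farther off on the table is not part of the job.)
- marker_pen: Marker pen, 17 x 135 (along its y) x 16 mm, already lying in its groove in the electrical tray; stays there. Origin: underside at mid-length.
Mind the look-alikes: they are no part of the job. There is more than one size of the screw_carton; the job needs the largest.

How it is judged:
By the outcome, as a careful person would: the job done as asked, in the order asked, and still so for the second after the job is handed in, with the robot touching nothing.
It also fails if it takes over 122 s, if anything falls off the work surface, if the arm or the gripper's body presses on something with over 40 N, if the wrist force passes 120 N, or if a joint passes its speed limit or range.

## Working session

There is one attempt and no reset: what is moved stays moved. The work goes in short steps, Python scripts to look and compute and a tool call to move; the robot and the scene stay as the last step left them, time stands still between calls to the robot, and variables do not carry over. Pictures are saved under pics/ and viewed, at most 14 in all, crops included, and the job is handed in when it is done.

Besides the shell and the picture viewer there is one more tool, called after "Call:" as name(argument=value, ...), one argument or row to a line, values as JSON. servo_tool: Moves the arm, as the interface text tells. Its arguments: {"type":"object","properties":{"deltas":{"type":"array"}},"required":["deltas"]}

```bash
ls; mkdir -p pics; cat > h.py <<'E'
import numpy as np, cv2
from bench import manip, eyes, ticket
def grab(n):
    r=eyes.read_camera(n); np.savez(f'{n}.npz',**{k:np.array(v) for k,v in r.items() if k in('img','mtx','world_from_camera')}); return r
def load(n): return dict(np.load(f'{n}.npz'))
def ray(c,px,z):
    px=np.atleast_2d(px).astype(float); K=c['mtx']; T=c['world_from_camera']
    d=np.c_[(px[:,0]-K[0,2])/K[0,0],-(px[:,1]-K[1,2])/K[1,1],-np.ones(len(px))]@T[:3,:3].T
    o=T[:3,3]; return o+d*((z-o[2])/d[:,2])[:,None]
def proj(c,P):
    P=np.atleast_2d(P); T=c['world_from_camera'];K=c['mtx']
    q=(P-T[:3,3])@T[:3,:3]; return np.c_[K[0,2]+K[0,0]*q[:,0]/-q[:,2],K[1,2]-K[1,1]*q[:,1]/-q[:,2]]
def save(name,img): cv2.imwrite(f'pics/{name}.png',cv2.cvtColor(img,cv2.COLOR_RGB2BGR))
E
python3 - <<'E'
from h import *
for n in('scene','top','wrist'):
    r=grab(n); save(n+'0',r['img']); print(n,[k for k in r],r['mtx'].round(1).tolist(),r['world_from_camera'].round(3).tolist())
o=manip.get_obs();print(o['time_s'],o['position'],o['tcp_rot'],o['finger_gap'])
E
```

```text
pics
scene ['img', 'mtx', 'world_from_camera'] [[436.7, 0.0, 314.3], [0.0, 436.7, 196.2], [0.0, 0.0, 1.0]] [[0.594, 0.56, -0.577, -0.326], [-0.804, 0.426, -0.414, -0.636], [0.014, 0.71, 0.704, 1.119], [0.0, 0.0, 0.0, 1.0]]
top ['img', 'mtx', 'world_from_camera'] [[406.3, 0.0, 322.1], [0.0, 406.3, 202.7], [0.0, 0.0, 1.0]] [[0.011, 0.997, -0.08, 0.439], [-1.0, 0.01, -0.009, 0.0], [-0.008, 0.08, 0.997, 1.228], [0.0, 0.0, 0.0, 1.0]]
wrist ['img', 'mtx', 'world_from_camera'] [[291.6, 0.0, 321.5], [0.0, 291.6, 203.1], [0.0, 0.0, 1.0]] [[0.357, -0.902, -0.243, 0.175], [0.934, 0.344, 0.094, 0.655], [-0.002, -0.26, 0.966, 0.384], [0.0, 0.0, 0.0, 1.0]]
0.15 [0.24126831 0.62988316 0.18453225] [-7.34162100e-05  1.81860015e-01  9.83324197e-01 -6.72648469e-04] 0.08791766427204498
```

View pics/top0.png

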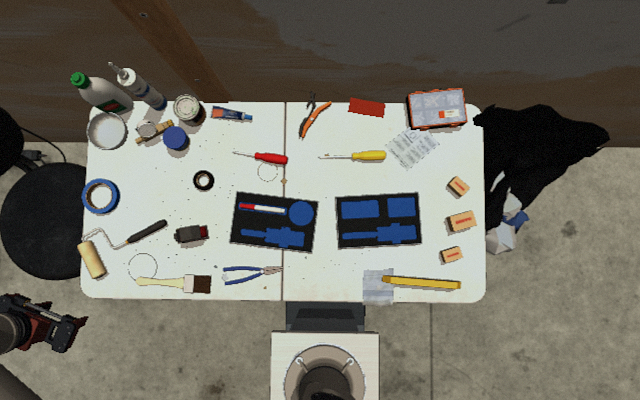

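View pics/scene0.png

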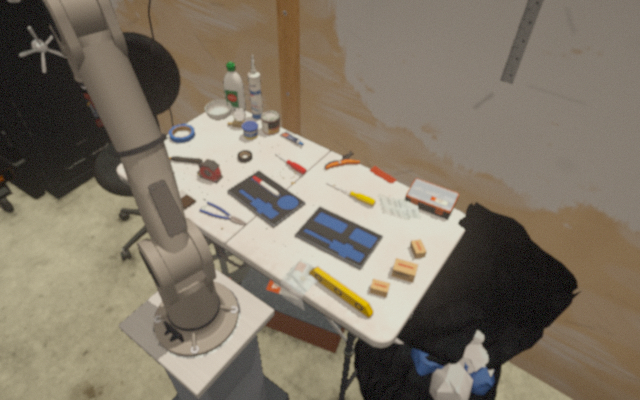

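Top view: the fixing tray is right of centre (378,221) and the electrical tray left (272,221). The yellow driver at (355,156) is longer than the red one at (260,157), so yellow is the long driver. The tape roll is at (203,180) and the blue ring at (101,195) is excluded. The tape measure is at (190,233). The cartons are at (458,187), (460,221) and (452,255).

```bash
python3 - <<'E'
from h import *
c=load('top'); im=c['img']; hsv=cv2.cvtColor(im,cv2.COLOR_RGB2HSV)
def blobs(m,roi,z,name,mn=25):
    x0,y0,x1,y1=roi; mm=np.zeros_like(m); mm[y0:y1,x0:x1]=m[y0:y1,x0:x1]
    cs,_=cv2.findContours(mm,cv2.RETR_EXTERNAL,cv2.CHAIN_APPROX_NONE)
    for k in cs:
        if cv2.contourArea(k)<mn: continue
        M=cv2.moments(k); p=(M['m10']/M['m00'],M['m01']/M['m00'])
        P=ray(c,k[:,0,:],z); (a,b),(w,h),t=cv2.minAreaRect((P[:,:2]*1000).astype(np.float32))
        print(name,np.round(p,1),'cen',(ray(c,p,z)[0]*1000).round(1)[:2],'rect',[round(v) for v in(a,b,w,h,t)])
blue=cv2.inRange(hsv,(100,110,60),(125,255,255))
blobs(blue,(230,190,425,252),.006,'blue')
blobs(cv2.inRange(hsv,(5,50,120),(20,200,255)),(435,165,485,270),.03,'carton')
blobs(cv2.inRange(hsv,(20,120,120),(35,255,255)),(310,140,390,170),.016,'yel')
blobs(cv2.inRange(hsv,(0,150,80),(8,255,255))|cv2.inRange(hsv,(172,150,80),(180,255,255)),(225,140,295,170),.016,'red')
dk=cv2.inRange(hsv,(0,0,0),(180,255,80))
blobs(dk,(190,165,220,195),.019,'roll')
r=cv2.inRange(hsv,(0,110,50),(8,255,255))|cv2.inRange(hsv,(170,110,50),(180,255,255))|dk
blobs(r,(168,220,215,248),.07,'tape')
a=cv2.resize(im[160:275,420:490],None,fx=4,fy=4,interpolation=2)
b=cv2.resize(im[140:255,165:300],None,fx=4,fy=4,interpolation=2)
save('crop1',np.hstack([a[:,:250],b[:,:540]]))
E
```

```text
blue [278.1 236. ] cen [434.8 142.3] rect [438, 161, 194, 62, 82]
blue [386.7 233.2] cen [ 446.6 -183. ] rect [447, -160, 60, 221, 1]
blue [265.7 210.2] cen [512.  181.2] rect [518, 193, 148, 25, 83]
blue [300.7 213. ] cen [504.5  75.5] rect [505, 75, 72, 72, 1]
blue [359.6 209.1] cen [ 518.3 -101.6] rect [518, -102, 53, 114, 4]
blue [400.9 206.6] cen [ 526.8 -225.8] rect [527, -226, 59, 83, 4]
carton [451.9 254.4] cen [ 386.8 -369.3] rect [387, -370, 36, 53, 18]
carton [462.8 220.6] cen [ 485.7 -402.8] rect [486, -403, 47, 71, 16]
carton [459.  185.5] cen [ 589.7 -393.3] rect [590, -394, 52, 34, 45]
yel [369.3 155. ] cen [ 681.3 -129.6] rect [681, -127, 24, 100, 1]
red [271.7 157.9] cen [669.9 165. ] rect [670, 169, 96, 27, 84]
roll [203.1 180.1] cen [599.7 369.6] rect [599, 370, 58, 60, 1]
tape [190.9 233.7] cen [438.9 383.7] rect [439, 385, 43, 96, 11]
```

View pics/crop1.png

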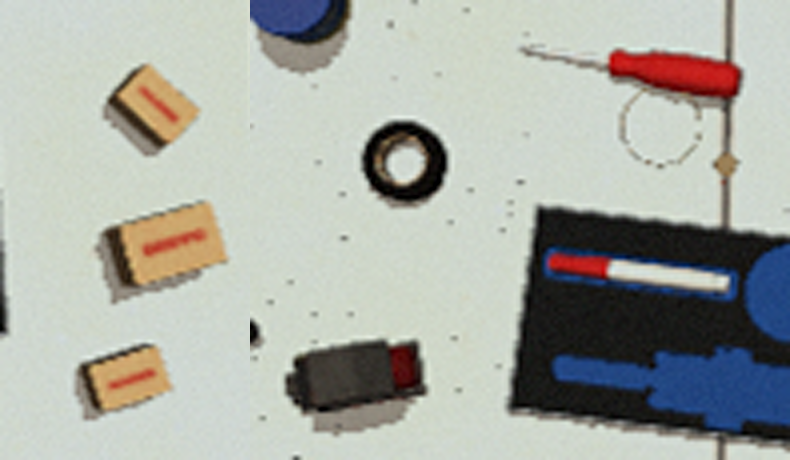

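The crop confirms the choice. The middle carton at (460,221) measures 46x70 on its top, so it is the largest; the others are about 35x52. The tape measure appears to lie along world y, contrary to its description, so I'll look at it from closer on the way.

Call:
servo_tool(
  deltas=[
    {"offset": [204, -255, 100], "delta_rot": [0, 0, -11.6], "claw": 1},
    {"offset": [204, -255, 100], "delta_rot": [0, 0, -11.6], "claw": 1},
    {"offset": [204, -255, 100], "delta_rot": [0, 0, -11.6], "claw": 1},
    {"offset": [204, -255, 100], "delta_rot": [0, 0, -11.6], "claw": 1},
    {"offset": [204, -255, 100], "delta_rot": [0, 0, -11.6], "claw": 1},
    {"offset": [204, -255, 100], "delta_rot": [0, 0, -11.6], "claw": 1},
    {"offset": [204, -255, 100], "delta_rot": [0, 0, -11.6], "claw": 1},
    {"offset": [204, -255, 100], "delta_rot": [0, 0, -11.6], "claw": 1},
    {"offset": [204, -255, 100], "delta_rot": [0, 0, -11.6], "claw": 1},
    {"offset": [204, -255, 100], "delta_rot": [0, 0, -11.6], "claw": 1},
    {"offset": [204, -255, 100], "delta_rot": [0, 0, -11.6], "claw": 1},
    {"offset": [204, -255, 100], "delta_rot": [0, 0, -11.6], "claw": 1},
  ],
)

```text
time_s: 1.15
position: [0.4436, 0.377, 0.2844]
tcp_rot: [-0.001, 0.634, 0.773, -0.001]
wrist_force: [0.2, 0.1, -0.6]
finger_gap: 0.0876
grip_force: 0.0
```

```bash
python3 - <<'E'
from h import *
r=grab('wrist'); save('wrist1',r['img']); print(r['world_from_camera'].round(3).tolist()); np.savez('w_tape.npz',**r)
s=grab('scene');save('scene1',cv2.resize(s['img'][140:200,160:260],None,fx=6,fy=6,interpolation=2))
E
```

```text
[[0.98, -0.19, -0.05, 0.43], [0.197, 0.947, 0.256, 0.446], [-0.002, -0.26, 0.966, 0.484], [0.0, 0.0, 0.0, 1.0]]
```

View pics/wrist1.png

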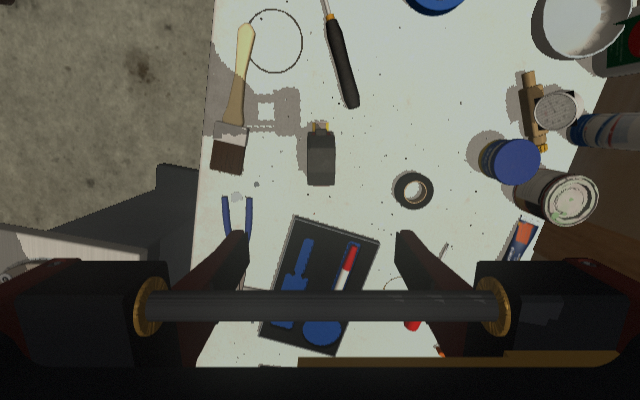

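The wrist view shows the tape measure at (321,155) lying along world y, with its hook at the +y end. I'll measure it and look at the clip side.

```bash
python3 - <<'E'
from h import *
c=load('w_tape'); im=c['img']; a=cv2.resize(im[110:200,285:355],None,fx=6,fy=6,interpolation=2)
s=cv2.imread('pics/scene1.png')[:,:,::-1]; t=load('scene')['img'][145:190,185:235]; t=cv2.resize(t,None,fx=7,fy=7,interpolation=2)
o=np.zeros((540,780,3),np.uint8); o[:a.shape[0],:420]=a; o[:t.shape[0],425:425+t.shape[1]]=t; save('tm',o)
g=cv2.cvtColor(im,cv2.COLOR_RGB2GRAY); m=np.zeros_like(g); m[115:192,300:342]=(g[115:192,300:342]<85)*255
k=max(cv2.findContours(m,0,1)[0],key=cv2.contourArea); print(cv2.boundingRect(k))
for z in(0,.04,.076):
  P=ray(c,k[:,0],z)[:,:2]*1000; print(z,[round(v) for v in sum(map(lambda q:list(q) if hasattr(q,'__len__') else [q],cv2.minAreaRect(P.astype(np.float32))),[])])
E
```

```text
(307, 123, 29, 63)
0 [438, 398, 46, 101, 11]
0.04 [437, 402, 42, 93, 11]
0.076 [437, 406, 39, 85, 11]
```

View pics/tm.png

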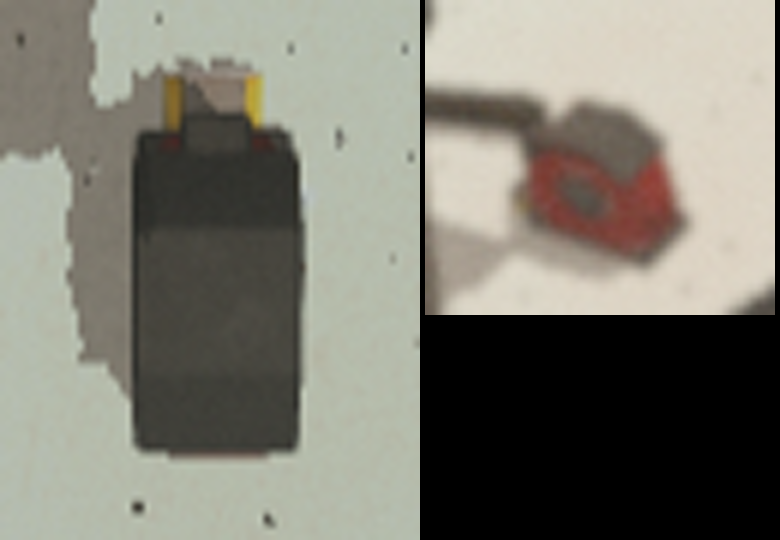

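```bash
python3 - <<'E'
from h import *
c=load('w_tape')
for px,zs in(((321,122),(0,.01,.02,.03)),((321,131),(.02,.04,.06)),((321,185.5),(.02,.04,.06,.076)),((307.5,160),(.04,.076)),((334.5,160),(.04,.076))):
  print(px,[(z,(ray(c,px,z)[0][:2]*1000).round().tolist()) for z in zs])
t=load('top')
for px in((173,236),(207,231),(176,236),(198,231),(204,230)): print(px,[(z,(ray(t,px,z)[0][:2]*1000).round().tolist()) for z in (0,.03,.06,.076)])
E
```

```text
(321, 122) [(0, [428.0, 449.0]), (0.01, [428.0, 449.0]), (0.02, [428.0, 449.0]), (0.03, [428.0, 449.0])]
(321, 131) [(0.02, [430.0, 436.0]), (0.04, [430.0, 436.0]), (0.06, [430.0, 437.0])]
(321, 185.5) [(0.02, [447.0, 352.0]), (0.04, [446.0, 356.0]), (0.06, [446.0, 360.0]), (0.076, [445.0, 363.0])]
(307.5, 160) [(0.04, [419.0, 391.0]), (0.076, [419.0, 395.0])]
(334.5, 160) [(0.04, [459.0, 399.0]), (0.076, [456.0, 402.0])]
(173, 236) [(0, [431.0, 461.0]), (0.03, [432.0, 450.0]), (0.06, [432.0, 438.0]), (0.076, [432.0, 432.0])]
(207, 231) [(0, [448.0, 358.0]), (0.03, [447.0, 350.0]), (0.06, [447.0, 341.0]), (0.076, [447.0, 336.0])]
(176, 236) [(0, [432.0, 452.0]), (0.03, [432.0, 441.0]), (0.06, [432.0, 430.0]), (0.076, [432.0, 424.0])]
(198, 231) [(0, [447.0, 386.0]), (0.03, [447.0, 376.0]), (0.06, [447.0, 367.0]), (0.076, [447.0, 362.0])]
(204, 230) [(0, [451.0, 368.0]), (0.03, [450.0, 359.0]), (0.06, [450.0, 350.0]), (0.076, [450.0, 345.0])]
```

The tape measure centre is about (437.5,400) with yaw 11°. Its measured length is 98, against 99 expected, so I'll grasp it.

Call:
servo_tool(
  deltas=[
    {"offset": [-7, 20, -40], "delta_rot": [0, 0, 0], "claw": 1},
    {"offset": [-7, 20, -80], "delta_rot": [0, 0, 0], "claw": 1},
    {"offset": [-7, 20, -120], "delta_rot": [0, 0, 0], "claw": 1},
    {"offset": [-7, 20, -160], "delta_rot": [0, 0, 0], "claw": 1},
    {"offset": [-7, 20, -200], "delta_rot": [0, 0, 0], "claw": 1},
    {"offset": [-7, 20, -235], "delta_rot": [0, 0, 0], "claw": 1},
    {"offset": [-7, 20, -260], "delta_rot": [0, 0, 0], "claw": 1},
    {"offset": [-7, 20, -270], "delta_rot": [0, 0, 0], "claw": 1},
    {"offset": [-7, 20, -270], "delta_rot": [0, 0, 0], "claw": 1},
  ],
)

```text
time_s: 2.0
position: [0.436, 0.3948, 0.0125]
tcp_rot: [-0.0, 0.635, 0.773, -0.003]
wrist_force: [0.2, 0.7, 0.9]
finger_gap: 0.0882
grip_force: 0.0
```

Call:
servo_tool(
  deltas=[
    {"offset": [0, 0, 0], "delta_rot": [0, 0, 0], "claw": 0.2},
    {"offset": [0, 0, 0], "delta_rot": [0, 0, 0], "claw": 0.2},
    {"offset": [0, 0, 0], "delta_rot": [0, 0, 0], "claw": 0.2},
    {"offset": [0, 0, 0], "delta_rot": [0, 0, 0], "claw": 0.2},
    {"offset": [0, 0, 0], "delta_rot": [0, 0, 0], "claw": 0.2},
    {"offset": [0, 0, 0], "delta_rot": [0, 0, 0], "claw": 0.2},
    {"offset": [0, 0, 0], "delta_rot": [0, 0, 0], "claw": 0.2},
    {"offset": [0, 0, 0], "delta_rot": [0, 0, 0], "claw": 0.2},
  ],
)

```text
time_s: 2.67
position: [0.4385, 0.3954, 0.0155]
tcp_rot: [-0.0, 0.636, 0.772, 0.0]
wrist_force: [-1.4, -0.6, 0.4]
finger_gap: 0.0377
grip_force: 0.0
```

Call:
servo_tool(
  deltas=[
    {"offset": [0, 0, 0], "delta_rot": [0, 0, 0], "claw": 0.0},
    {"offset": [0, 0, 0], "delta_rot": [0, 0, 0], "claw": 0.0},
    {"offset": [0, 0, 0], "delta_rot": [0, 0, 0], "claw": 0.0},
    {"offset": [0, 0, 0], "delta_rot": [0, 0, 0], "claw": 0.0},
    {"offset": [0, 0, 0], "delta_rot": [0, 0, 0], "claw": 0.0},
  ],
)

```text
time_s: 3.08
position: [0.4384, 0.3953, 0.0153]
tcp_rot: [-0.0, 0.636, 0.772, -0.0]
wrist_force: [-0.1, -0.3, 2.2]
finger_gap: 0.0298
grip_force: 29.9
```

Call:
servo_tool(
  deltas=[
    {"offset": [0, 0, 30], "delta_rot": [0, 0, 0], "claw": 0.0},
    {"offset": [0, 0, 60], "delta_rot": [0, 0, 0], "claw": 0.0},
    {"offset": [0, 0, 100], "delta_rot": [0, 0, 0], "claw": 0.0},
    {"offset": [8, -35, 115], "delta_rot": [0, 0, -0.5], "claw": 0.0},
    {"offset": [14, -70, 120], "delta_rot": [0, 0, -1], "claw": 0.0},
    {"offset": [20, -110, 120], "delta_rot": [0, 0, -1.48], "claw": 0.0},
    {"offset": [26, -150, 120], "delta_rot": [0, 0, -1.48], "claw": 0.0},
    {"offset": [32, -190, 120], "delta_rot": [0, 0, -1.48], "claw": 0.0},
    {"offset": [38, -230, 120], "delta_rot": [0, 0, -1.48], "claw": 0.0},
    {"offset": [44, -270, 120], "delta_rot": [0, 0, -1.48], "claw": 0.0},
    {"offset": [50, -310, 120], "delta_rot": [0, 0, -1.48], "claw": 0.0},
    {"offset": [56, -350, 120], "delta_rot": [0, 0, -1.48], "claw": 0.0},
  ],
)

```text
time_s: 4.08
position: [0.4937, 0.0434, 0.1349]
tcp_rot: [-0.0, 0.684, 0.729, -0.0]
wrist_force: [1.3, 0.0, -3.9]
finger_gap: 0.03
grip_force: 29.9
```

Call:
servo_tool(
  deltas=[
    {"offset": [8, -38, 0], "delta_rot": [0, 0, 0], "claw": 0.0},
    {"offset": [14, -76, 0], "delta_rot": [0, 0, 0], "claw": 0.0},
    {"offset": [19, -110, 0], "delta_rot": [0, 0, 0], "claw": 0.0},
    {"offset": [24, -152, 0], "delta_rot": [0, 0, 0], "claw": 0.0},
    {"offset": [24, -152, -20], "delta_rot": [0, 0, 0], "claw": 0.0},
    {"offset": [24, -152, -40], "delta_rot": [0, 0, 0], "claw": 0.0},
    {"offset": [24, -152, -60], "delta_rot": [0, 0, 0], "claw": 0.0},
    {"offset": [24, -152, -70], "delta_rot": [0, 0, 0], "claw": 0.0},
    {"offset": [24, -152, -70], "delta_rot": [0, 0, 0], "claw": 0.0},
    {"offset": [24, -152, -70], "delta_rot": [0, 0, 0], "claw": 0.0},
  ],
)

```text
time_s: 4.92
position: [0.518, -0.1066, 0.0651]
tcp_rot: [-0.0, 0.684, 0.729, -0.001]
wrist_force: [-0.3, -0.4, -1.7]
finger_gap: 0.0298
grip_force: 29.9
```

```bash
python3 - <<'E'
from h import *
r=grab('wrist'); t=grab('top')
b=cv2.resize(t['img'][180:260,330:430],None,fx=4,fy=4,interpolation=2)
a=r['img']; o=np.zeros((400,800,3),np.uint8); o[:,:400]=a[:,120:520]; o[:320,400:]=b; save('p1',o)
o=manip.get_obs();print(o['position'],o['tcp_rot'],o['finger_gap'],o['grip_force'])
E
```

```text
[ 0.51926616 -0.10662873  0.06620107] [6.01798832e-04 6.84160113e-01 7.29331434e-01 4.86789832e-04] 0.03011761691005425 29.92750254459679
```

View pics/p1.png

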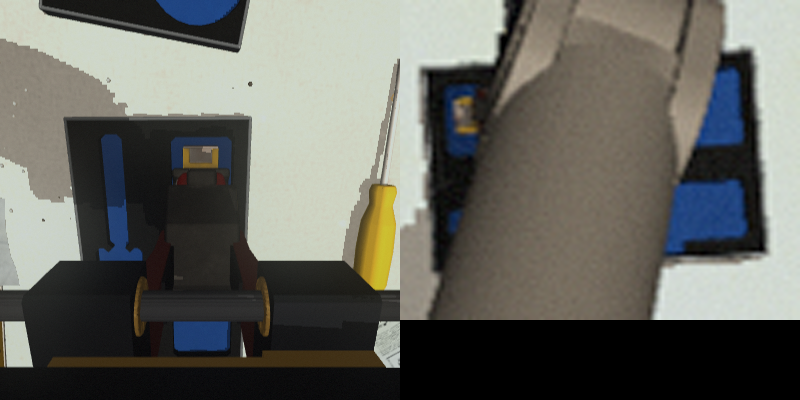

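It is centred over the cut-out: the hook is at (200,157) and the slot runs from 172 to 231. Lowering and releasing.

Call:
servo_tool(
  deltas=[
    {"offset": [0, 0, -15], "delta_rot": [0, 0, 0], "claw": 0.0},
    {"offset": [0, 0, -28], "delta_rot": [0, 0, 0], "claw": 0.0},
    {"offset": [0, 0, -36], "delta_rot": [0, 0, 0], "claw": 0.0},
    {"offset": [0, 0, -40], "delta_rot": [0, 0, 0], "claw": 0.0},
    {"offset": [0, 0, -43], "delta_rot": [0, 0, 0], "claw": 0.0},
    {"offset": [0, 0, -44], "delta_rot": [0, 0, 0], "claw": 0.0},
    {"offset": [0, 0, -44], "delta_rot": [0, 0, 0], "claw": 0.0},
  ],
)

```text
time_s: 5.6
position: [0.5188, -0.1067, 0.0216]
tcp_rot: [0.0, 0.684, 0.729, 0.0]
wrist_force: [1.1, -0.7, -2.7]
finger_gap: 0.0297
grip_force: 29.9
```

Call:
servo_tool(
  deltas=[
    {"offset": [0, 0, 0], "delta_rot": [0, 0, 0], "claw": 0.75},
    {"offset": [0, 0, 0], "delta_rot": [0, 0, 0], "claw": 0.75},
    {"offset": [0, 0, 0], "delta_rot": [0, 0, 0], "claw": 0.75},
    {"offset": [0, 0, 0], "delta_rot": [0, 0, 0], "claw": 0.75},
    {"offset": [0, 0, 0], "delta_rot": [0, 0, 0], "claw": 0.75},
    {"offset": [0, 0, 0], "delta_rot": [0, 0, 0], "claw": 0.75},
    {"offset": [0, 0, 0], "delta_rot": [0, 0, 0], "claw": 0.75},
  ],
)

```text
time_s: 6.18
position: [0.5185, -0.1066, 0.0213]
tcp_rot: [0.0, 0.684, 0.729, 0.0]
wrist_force: [0.4, -0.2, -0.4]
finger_gap: 0.0655
grip_force: 0.0
```

Call:
servo_tool(
  deltas=[
    {"offset": [0, 0, 40], "delta_rot": [0, 0, 0], "claw": 0.75},
    {"offset": [0, 0, 80], "delta_rot": [0, 0, 0], "claw": 0.75},
    {"offset": [0, 0, 120], "delta_rot": [0, 0, 0], "claw": 1},
    {"offset": [-4, -35, 140], "delta_rot": [0, 0, 1], "claw": 1},
    {"offset": [-8, -70, 160], "delta_rot": [0, 0, 2], "claw": 1},
    {"offset": [-12, -108, 170], "delta_rot": [0, 0, 2.5], "claw": 1},
    {"offset": [-16, -146, 180], "delta_rot": [0, 0, 2.5], "claw": 1},
    {"offset": [-20, -184, 190], "delta_rot": [0, 0, 2.5], "claw": 1},
    {"offset": [-24, -222, 200], "delta_rot": [0, 0, 2.5], "claw": 1},
    {"offset": [-28, -260, 200], "delta_rot": [0, 0, 2.5], "claw": 1},
    {"offset": [-30, -300, 200], "delta_rot": [0, 0, 2.5], "claw": 1},
    {"offset": [-33, -333, 200], "delta_rot": [0, 0, 2.5], "claw": 1},
  ],
)

```text
time_s: 7.18
position: [0.4847, -0.4424, 0.2215]
tcp_rot: [0.0, 0.601, 0.799, -0.0]
wrist_force: [-0.5, -0.3, 0.9]
finger_gap: 0.088
grip_force: 0.0
```

```bash
python3 - <<'E'
from h import *
grab('wrist');r=grab('wrist'); t=grab('top')
im=r['img'];hsv=cv2.cvtColor(im,cv2.COLOR_RGB2HSV)
m=cv2.inRange(hsv,(5,50,120),(20,200,255))
for k in cv2.findContours(m,0,1)[0]:
  if cv2.contourArea(k)>400:
    P=ray(r,k[:,0],.041)[:,:2]*1000; print(cv2.boundingRect(k),cv2.minAreaRect(P.astype(np.float32)))
o=np.zeros((400,800,3),np.uint8); o[:,:500]=im[:,70:570]; o[:240,500:]=cv2.resize(t['img'][180:260,330:430],None,fx=3,fy=3,interpolation=2); save('p2',o)
o=manip.get_obs();print(o['position'],o['tcp_rot'])
E
```

```text
(388, 139, 46, 42) ((584.1768798828125, -393.588134765625), (51.46339797973633, 33.369266510009766), 47.17963409423828)
(317, 114, 36, 57) ((484.2286682128906, -399.80694580078125), (44.04138946533203, 70.37834167480469), 16.62232208251953)
(251, 75, 31, 46) ((387.7389831542969, -371.02386474609375), (33.059181213378906, 52.79027557373047), 17.919967651367188)
[ 0.48338759 -0.44268554  0.22089474] [-1.84313210e-04  6.02943187e-01  7.97783574e-01 -9.21046470e-04]
```

View pics/p2.png

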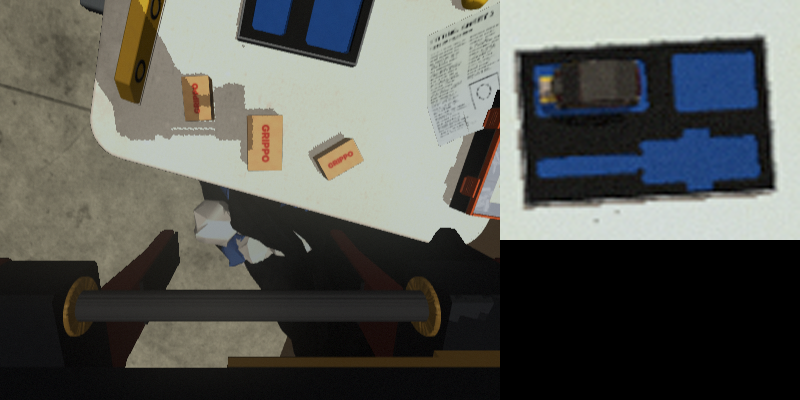

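The tape measure sits upright in its slot at (600,85) in the inset. The carton at (265,142) measures 44x70, so it is the right one. Centre (484,-400).

Call:
servo_tool(
  deltas=[
    {"offset": [-1, 20, -35], "delta_rot": [0, 0, 0.15], "claw": 1},
    {"offset": [-1, 40, -70], "delta_rot": [0, 0, 0.15], "claw": 1},
    {"offset": [-1, 40, -110], "delta_rot": [0, 0, 0.15], "claw": 1},
    {"offset": [-1, 40, -150], "delta_rot": [0, 0, 0.15], "claw": 1},
    {"offset": [-1, 40, -180], "delta_rot": [0, 0, 0.15], "claw": 1},
    {"offset": [-1, 40, -198], "delta_rot": [0, 0, 0.15], "claw": 1},
    {"offset": [-1, 40, -206], "delta_rot": [0, 0, 0.15], "claw": 1},
    {"offset": [-1, 40, -206], "delta_rot": [0, 0, 0.15], "claw": 1},
    {"offset": [-1, 40, -206], "delta_rot": [0, 0, 0.15], "claw": 1},
  ],
)

```text
time_s: 8.08
position: [0.4852, -0.3992, 0.016]
tcp_rot: [0.0, 0.595, 0.804, 0.0]
wrist_force: [-0.1, -0.1, 0.1]
finger_gap: 0.0875
grip_force: 0.0
```

Call:
servo_tool(
  deltas=[
    {"offset": [0, 0, 0], "delta_rot": [0, 0, 0], "claw": 0},
    {"offset": [0, 0, 0], "delta_rot": [0, 0, 0], "claw": 0},
    {"offset": [0, 0, 0], "delta_rot": [0, 0, 0], "claw": 0},
    {"offset": [0, 0, 0], "delta_rot": [0, 0, 0], "claw": 0},
    {"offset": [0, 0, 0], "delta_rot": [0, 0, 0], "claw": 0},
    {"offset": [0, 0, 0], "delta_rot": [0, 0, 0], "claw": 0},
    {"offset": [0, 0, 0], "delta_rot": [0, 0, 0], "claw": 0},
    {"offset": [0, 0, 0], "delta_rot": [0, 0, 0], "claw": 0},
    {"offset": [0, 0, 0], "delta_rot": [0, 0, 0], "claw": 0},
    {"offset": [0, 0, 0], "delta_rot": [0, 0, 0], "claw": 0},
  ],
)

```text
time_s: 8.92
position: [0.4844, -0.3996, 0.0152]
tcp_rot: [-0.0, 0.596, 0.803, 0.0]
wrist_force: [0.2, -0.3, 0.4]
finger_gap: 0.0248
grip_force: 0.0
```

The gap has passed 45 mm without any force, so I need to look.

```bash
python3 - <<'E'
from h import *
r=grab('wrist'); s=grab('scene')
o=np.zeros((400,800,3),np.uint8); o[:,:400]=r['img'][:,120:520]; o[:400,400:]=cv2.resize(s['img'][210:310,350:450],None,fx=4,fy=4,interpolation=2); save('p3',o)
o=manip.get_obs();print(o['position'],o['finger_gap'],o['grip_force'])
E
```

```text
[ 0.48442836 -0.39962807  0.01521455] 0.016528486776288633 0.0
```

View pics/p3.png

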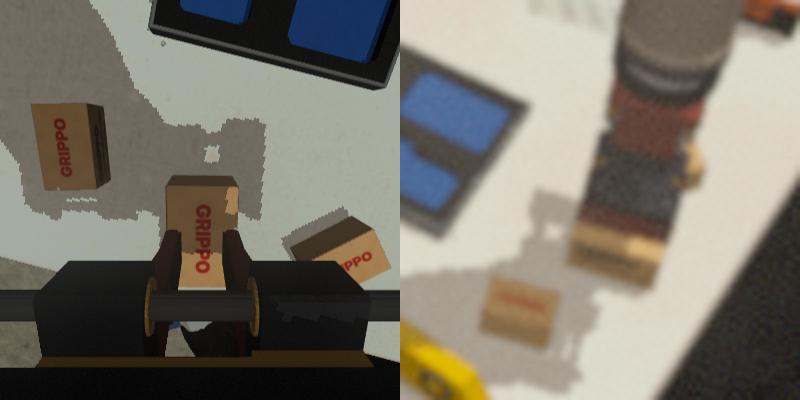

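Call:
servo_tool(
  deltas=[
    {"offset": [0, 0, 0], "delta_rot": [0, 0, 0], "claw": 0},
    {"offset": [0, 0, 0], "delta_rot": [0, 0, 0], "claw": 0},
    {"offset": [0, 0, 0], "delta_rot": [0, 0, 0], "claw": 0},
  ],
)

```text
time_s: 9.27
position: [0.4844, -0.3996, 0.0152]
tcp_rot: [-0.0, 0.596, 0.803, 0.0]
wrist_force: [0.3, 0.3, 0.1]
finger_gap: 0.0002
grip_force: 0.0
```

```bash
python3 - <<'E'
from h import *
r=grab('wrist')
o=manip.get_obs();print(o['position'],o['finger_gap'],o['grip_force'],o['wrist_force'])
print(r['world_from_camera'].round(3).tolist())
# carton top-far edge pixels: crop (167,185)-(238,185) -> +120; at z=.041
print(ray(r,[(287,185),(358,185)],.041)*1000)
# where tips at nominal 45 mm gap would project
R=np.array([np.cos(np.radians(16.6)),np.sin(np.radians(16.6)),0])
p=o['position']
print(proj(r,np.array([p+R*.022,p-R*.022,p+R*.008,p-R*.008,p+[0,0,.04]+R*.022,p+[0,0,.04]+R*.008])))
save('p4',r['img'][150:400,200:440].repeat(2,0).repeat(2,1))
E
```

```text
[ 0.48446133 -0.39962204  0.01524144] 0.00021007740055269748 0.0 [-0.34585047  0.72595129 -0.25670018]
[[0.957, -0.282, -0.076, 0.464], [0.292, 0.924, 0.249, -0.332], [-0.0, -0.26, 0.966, 0.215], [0.0, 0.0, 0.0, 1.0]]
[[ 453.95870102 -372.63581464   41.        ]
 [ 495.28009554 -360.0369493    41.        ]]
[[352.2918085  225.0691567 ]
 [291.58017133 224.7106144 ]
 [332.97850282 224.95509887]
 [310.90154429 224.82471986]
 [359.16627788 247.56314506]
 [335.53527536 247.42626543]]
```

View pics/p4.png

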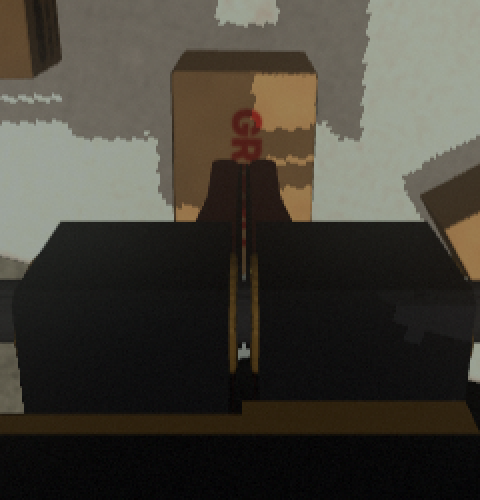

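The fingers shut through the carton with no contact and it hasn't moved, so the pads may have met nothing at that height. I'll lift, open and try deeper while watching the force.

Call:
servo_tool(
  deltas=[
    {"offset": [0, 0, 25], "delta_rot": [0, 0, 0], "claw": 0},
    {"offset": [0, 0, 60], "delta_rot": [0, 0, 0], "claw": 0},
    {"offset": [0, 0, 70], "delta_rot": [0, 0, 0], "claw": 1},
    {"offset": [0, 0, 70], "delta_rot": [0, 0, 0], "claw": 1},
    {"offset": [0, 0, 70], "delta_rot": [0, 0, 0], "claw": 1},
    {"offset": [0, 0, 70], "delta_rot": [0, 0, 0], "claw": 1},
    {"offset": [0, 0, 70], "delta_rot": [0, 0, 0], "claw": 1},
    {"offset": [0, 0, 70], "delta_rot": [0, 0, 0], "claw": 1},
    {"offset": [0, 0, 70], "delta_rot": [0, 0, 0], "claw": 1},
    {"offset": [0, 0, 70], "delta_rot": [0, 0, 0], "claw": 1},
    {"offset": [0, 0, 70], "delta_rot": [0, 0, 0], "claw": 1},
    {"offset": [0, 0, 70], "delta_rot": [0, 0, 0], "claw": 1},
  ],
)

```text
time_s: 10.32
position: [0.4844, -0.3996, 0.0851]
tcp_rot: [-0.0, 0.596, 0.803, -0.0]
wrist_force: [-0.3, -0.6, 0.2]
finger_gap: 0.0634
grip_force: 0.0
```

Call:
servo_tool(
  deltas=[
    {"offset": [0, 0, -30], "delta_rot": [0, 0, 0], "claw": 1},
    {"offset": [0, 0, -55], "delta_rot": [0, 0, 0], "claw": 1},
    {"offset": [0, 0, -70], "delta_rot": [0, 0, 0], "claw": 1},
    {"offset": [0, 0, -78], "delta_rot": [0, 0, 0], "claw": 1},
    {"offset": [0, 0, -78], "delta_rot": [0, 0, 0], "claw": 1},
    {"offset": [0, 0, -78], "delta_rot": [0, 0, 0], "claw": 0.5},
    {"offset": [0, 0, -78], "delta_rot": [0, 0, 0], "claw": 0.5},
    {"offset": [0, 0, -78], "delta_rot": [0, 0, 0], "claw": 0.5},
    {"offset": [0, 0, -78], "delta_rot": [0, 0, 0], "claw": 0.5},
    {"offset": [0, 0, -78], "delta_rot": [0, 0, 0], "claw": 0.5},
    {"offset": [0, 0, -78], "delta_rot": [0, 0, 0], "claw": 0.42},
    {"offset": [0, 0, -78], "delta_rot": [0, 0, 0], "claw": 0.42},
  ],
)

```text
time_s: 11.32
position: [0.4846, -0.3996, 0.0075]
tcp_rot: [0.0, 0.596, 0.803, 0.0]
wrist_force: [0.3, 0.5, -0.1]
finger_gap: 0.0448
grip_force: 0.0
```

Call:
servo_tool(
  deltas=[
    {"offset": [0, 0, 0], "delta_rot": [0, 0, 0], "claw": 0.4},
    {"offset": [0, 0, 0], "delta_rot": [0, 0, 0], "claw": 0.4},
    {"offset": [0, 0, 0], "delta_rot": [0, 0, 0], "claw": 0.4},
    {"offset": [0, 0, 0], "delta_rot": [0, 0, 0], "claw": 0.4},
  ],
)

```text
time_s: 11.65
position: [0.4844, -0.3996, 0.0072]
tcp_rot: [-0.0, 0.596, 0.803, 0.0]
wrist_force: [0.8, -0.4, -1.3]
finger_gap: 0.0353
grip_force: 0.0
```

```bash
python3 - <<'E'
from h import *
t=grab('top');s=grab('scene');w=grab('wrist')
o=np.zeros((560,800,3),np.uint8)
o[:400,:400]=w['img'][:,120:520]
o[:400,400:]=cv2.resize(s['img'][220:320,355:455],None,fx=4,fy=4,interpolation=2)
o[400:,:320]=cv2.resize(t['img'][180:260,330:490],None,fx=2,fy=2,interpolation=2); save('p5',o)
o=manip.get_obs();print(o['position'],o['finger_gap'],o['grip_force'])
E
```

```text
[ 0.48444856 -0.39962245  0.00724183] 0.03497263719651754 0.0
```

View pics/p5.png

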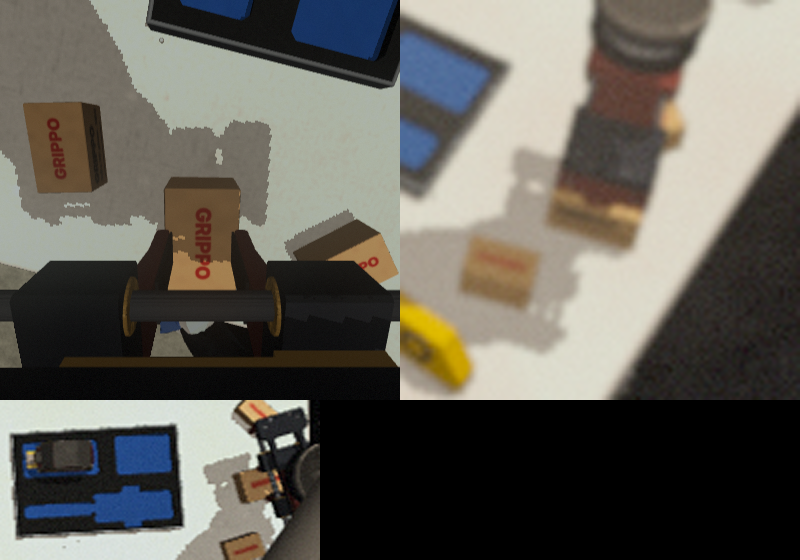

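Deeper gives the same result: the fingers are inside the carton's edges (168 to 235 against 165 to 240) with zero force. I'll try once more gripping along its length, turned 90°.

Call:
servo_tool(
  deltas=[
    {"offset": [0, 0, 0], "delta_rot": [0, 0, 0], "claw": 1},
    {"offset": [0, 0, 0], "delta_rot": [0, 0, 0], "claw": 1},
    {"offset": [0, 0, 0], "delta_rot": [0, 0, 0], "claw": 1},
    {"offset": [0, 0, 0], "delta_rot": [0, 0, 0], "claw": 1},
    {"offset": [0, 0, 0], "delta_rot": [0, 0, 0], "claw": 1},
    {"offset": [0, 0, 35], "delta_rot": [0, 0, 0], "claw": 1},
    {"offset": [0, 0, 70], "delta_rot": [0, 0, 0], "claw": 1},
    {"offset": [0, 0, 78], "delta_rot": [0, 0, -1.4], "claw": 1},
    {"offset": [0, 0, 78], "delta_rot": [0, 0, -2.8], "claw": 1},
    {"offset": [0, 0, 78], "delta_rot": [0, 0, -4.2], "claw": 1},
    {"offset": [0, 0, 78], "delta_rot": [0, 0, -5.6], "claw": 1},
    {"offset": [0, 0, 78], "delta_rot": [0, 0, -7], "claw": 1},
  ],
)

```text
time_s: 12.8
position: [0.4846, -0.3995, 0.0855]
tcp_rot: [0.0, 0.811, 0.585, 0.0]
wrist_force: [0.6, -0.2, -0.2]
finger_gap: 0.0879
grip_force: 0.0
```

Call:
servo_tool(
  deltas=[
    {"offset": [0, 0, 0], "delta_rot": [0, 0, -1.4], "claw": 1},
    {"offset": [0, 0, 0], "delta_rot": [0, 0, -2.8], "claw": 1},
    {"offset": [0, 0, 0], "delta_rot": [0, 0, -4.2], "claw": 1},
    {"offset": [0, 0, 0], "delta_rot": [0, 0, -5.6], "claw": 1},
    {"offset": [0, 0, 0], "delta_rot": [0, 0, -7], "claw": 1},
    {"offset": [0, 0, 0], "delta_rot": [0, 0, -8.4], "claw": 1},
    {"offset": [0, 0, 0], "delta_rot": [0, 0, -9.8], "claw": 1},
    {"offset": [0, 0, 0], "delta_rot": [0, 0, -11], "claw": 1},
    {"offset": [0, 0, 0], "delta_rot": [0, 0, -11], "claw": 1},
    {"offset": [0, 0, 0], "delta_rot": [0, 0, -11], "claw": 1},
  ],
)

```text
time_s: 13.63
position: [0.4844, -0.3995, 0.0851]
tcp_rot: [0.0, 0.989, 0.149, -0.0]
wrist_force: [0.3, 0.7, -0.6]
finger_gap: 0.0881
grip_force: 0.0
```

Call:
servo_tool(
  deltas=[
    {"offset": [0, 0, -30], "delta_rot": [0, 0, 0], "claw": 1},
    {"offset": [0, 0, -50], "delta_rot": [0, 0, 0], "claw": 1},
    {"offset": [0, 0, -65], "delta_rot": [0, 0, 0], "claw": 1},
    {"offset": [0, 0, -72], "delta_rot": [0, 0, 0], "claw": 1},
    {"offset": [0, 0, -72], "delta_rot": [0, 0, 0], "claw": 1},
    {"offset": [0, 0, -72], "delta_rot": [0, 0, 0], "claw": 0.5},
    {"offset": [0, 0, -72], "delta_rot": [0, 0, 0], "claw": 0.5},
    {"offset": [0, 0, -72], "delta_rot": [0, 0, 0], "claw": 0.5},
    {"offset": [0, 0, -72], "delta_rot": [0, 0, 0], "claw": 0.5},
    {"offset": [0, 0, -72], "delta_rot": [0, 0, 0], "claw": 0.5},
    {"offset": [0, 0, -72], "delta_rot": [0, 0, 0], "claw": 0.5},
  ],
)

```text
time_s: 14.55
position: [0.4847, -0.3997, 0.0137]
tcp_rot: [0.0, 0.989, 0.147, 0.0]
wrist_force: [-0.0, 1.1, 0.5]
finger_gap: 0.0513
grip_force: 0.0
```

No contact along the length either (51 mm against 70 mm, force 0). I'll do the rest of the job and come back to the carton. Next is the yellow driver.

Call:
servo_tool(
  deltas=[
    {"offset": [0, 0, 0], "delta_rot": [0, 0, 0], "claw": 1},
    {"offset": [0, 0, 0], "delta_rot": [0, 0, 0], "claw": 1},
    {"offset": [0, 0, 0], "delta_rot": [0, 0, 0], "claw": 1},
    {"offset": [0, 0, 0], "delta_rot": [0, 0, 0], "claw": 1},
    {"offset": [0, 0, 40], "delta_rot": [0, 0, 0], "claw": 1},
    {"offset": [0, 0, 80], "delta_rot": [0, 0, 1.4], "claw": 1},
    {"offset": [0, 0, 120], "delta_rot": [0, 0, 2.8], "claw": 1},
    {"offset": [20, 25, 150], "delta_rot": [0, 0, 4.2], "claw": 1},
    {"offset": [40, 50, 170], "delta_rot": [0, 0, 5.6], "claw": 1},
    {"offset": [60, 75, 190], "delta_rot": [0, 0, 7], "claw": 1},
    {"offset": [80, 100, 210], "delta_rot": [0, 0, 8.4], "claw": 1},
    {"offset": [100, 125, 220], "delta_rot": [0, 0, 9.8], "claw": 1},
  ],
)

```text
time_s: 15.55
position: [0.586, -0.2741, 0.2362]
tcp_rot: [0.001, 0.838, 0.546, 0.001]
wrist_force: [0.1, -0.8, -0.4]
finger_gap: 0.088
grip_force: 0.0
```

Call:
servo_tool(
  deltas=[
    {"offset": [25, 25, 0], "delta_rot": [0, 0, 1.4], "claw": 1},
    {"offset": [50, 50, 0], "delta_rot": [0, 0, 2.8], "claw": 1},
    {"offset": [75, 80, 0], "delta_rot": [0, 0, 4.2], "claw": 1},
    {"offset": [97, 105, 0], "delta_rot": [0, 0, 5], "claw": 1},
    {"offset": [97, 105, 0], "delta_rot": [0, 0, 5], "claw": 1},
    {"offset": [97, 105, 0], "delta_rot": [0, 0, 5], "claw": 1},
    {"offset": [97, 105, 0], "delta_rot": [0, 0, 5], "claw": 1},
  ],
)

```text
time_s: 16.13
position: [0.6807, -0.1707, 0.2331]
tcp_rot: [0.0, 0.702, 0.712, -0.001]
wrist_force: [-0.7, 0.2, 0.5]
finger_gap: 0.088
grip_force: 0.0
```

```bash
python3 - <<'E'
from h import *
r=grab('wrist'); np.savez('w_yel.npz',**r); t=grab('top'); o=manip.get_obs(); print(o['position'],o['tcp_rot'],o['finger_gap'])
def rep(c,m,z,n):
  for k in cv2.findContours(m,0,1)[0]:
    if cv2.contourArea(k)>150:
      P=ray(c,k[:,0],z)[:,:2]*1000; print(n,cv2.boundingRect(k),[np.round(v,1) for v in cv2.minAreaRect(P.astype(np.float32))])
h=cv2.cvtColor(r['img'],cv2.COLOR_RGB2HSV)
rep(r,cv2.inRange(h,(20,120,100),(35,255,255)),.016,'yel w')
rep(r,cv2.inRange(h,(100,110,50),(125,255,255)),.006,'blue w')
h=cv2.cvtColor(t['img'],cv2.COLOR_RGB2HSV)
rep(t,cv2.inRange(h,(5,50,120),(20,200,255)),.041,'carton-hue top')
E
```

```text
[ 0.68025425 -0.17186446  0.23349021] [ 2.03150790e-04  7.02863727e-01  7.11324369e-01 -4.25750387e-04] 0.08787199974249651
yel w (69, 197, 20, 41) [array([ 315.6, -240.4]), array([63.7, 24.6]), np.float64(86.1)]
yel w (44, 169, 40, 89) [array([ 299.3, -238.2]), array([141.3,  56.9]), np.float64(85.9)]
yel w (311, 107, 21, 74) [array([ 678.9, -128.2]), array([ 28.4, 100.8]), np.float64(1.3)]
blue w (196, 182, 44, 54) [array([ 523.9, -227.3]), array([56.5, 83.4]), np.float64(3.8)]
blue w (138, 83, 48, 153) [array([ 441.7, -160.1]), array([ 58. , 221.6]), np.float64(3.9)]
blue w (182, 81, 47, 85) [array([ 515.6, -103. ]), array([ 50.6, 113.8]), np.float64(3.8)]
blue w (163, 0, 42, 11) [array([501. ,  44.4]), array([52.4, 11.2]), np.float64(0.8)]
carton-hue top (282, 353, 35, 47) [array([37.1, 76.4]), array([ 57.5, 139.9]), np.float64(66.3)]
carton-hue top (218, 323, 38, 60) [array([111.3, 262.1]), array([ 52.6, 182.6]), np.float64(65.1)]
carton-hue top (235, 257, 141, 143) [array([183.6,  67.5]), array([167.9, 488.2]), np.float64(51.1)]
carton-hue top (442, 246, 21, 17) [array([ 387. , -366.2]), array([35.2, 52.9]), np.float64(18.9)]
carton-hue top (450, 211, 27, 21) [array([ 485.3, -398.8]), array([46.4, 70.4]), np.float64(15.8)]
carton-hue top (449, 176, 21, 20) [array([ 588.8, -390.2]), array([51.3, 33.7]), np.float64(45.0)]
carton-hue top (342, 74, 114, 189) [array([ 650.2, -218.6]), array([131.9, 570.5]), np.float64(66.7)]
```

Yellow handle at (679,-128), yaw 1.3°, 28x101, as expected. The carton hasn't moved (485,-399).

Call:
servo_tool(
  deltas=[
    {"offset": [-2, 20, -30], "delta_rot": [0, 0, 0.1], "claw": 1},
    {"offset": [-2, 42, -65], "delta_rot": [0, 0, 0.1], "claw": 0.8},
    {"offset": [-2, 42, -105], "delta_rot": [0, 0, 0.1], "claw": 0.8},
    {"offset": [-2, 42, -145], "delta_rot": [0, 0, 0.1], "claw": 0.8},
    {"offset": [-2, 42, -180], "delta_rot": [0, 0, 0.1], "claw": 0.8},
    {"offset": [-2, 42, -210], "delta_rot": [0, 0, 0.1], "claw": 0.8},
    {"offset": [-2, 42, -225], "delta_rot": [0, 0, 0.1], "claw": 0.8},
    {"offset": [-2, 42, -225], "delta_rot": [0, 0, 0.1], "claw": 0.7},
    {"offset": [-2, 42, -225], "delta_rot": [0, 0, 0.1], "claw": 0.7},
  ],
)

```text
time_s: 16.98
position: [0.6794, -0.1289, 0.0089]
tcp_rot: [0.0, 0.699, 0.715, -0.0]
wrist_force: [-0.2, -0.7, 0.3]
finger_gap: 0.0626
grip_force: 0.0
```

Call:
servo_tool(
  deltas=[
    {"offset": [0, 0, 0], "delta_rot": [0, 0, 0], "claw": 0},
    {"offset": [0, 0, 0], "delta_rot": [0, 0, 0], "claw": 0},
    {"offset": [0, 0, 0], "delta_rot": [0, 0, 0], "claw": 0},
    {"offset": [0, 0, 0], "delta_rot": [0, 0, 0], "claw": 0},
    {"offset": [0, 0, 0], "delta_rot": [0, 0, 0], "claw": 0},
    {"offset": [0, 0, 0], "delta_rot": [0, 0, 0], "claw": 0},
    {"offset": [0, 0, 0], "delta_rot": [0, 0, 0], "claw": 0},
  ],
)

```text
time_s: 17.57
position: [0.6795, -0.1276, 0.0085]
tcp_rot: [0.0, 0.698, 0.716, 0.0]
wrist_force: [0.3, -0.3, 0.7]
finger_gap: 0.018
grip_force: 0.0
```

Call:
servo_tool(
  deltas=[
    {"offset": [0, 0, 0], "delta_rot": [0, 0, 0], "claw": 0},
    {"offset": [0, 0, 0], "delta_rot": [0, 0, 0], "claw": 0},
    {"offset": [0, 0, 0], "delta_rot": [0, 0, 0], "claw": 0},
  ],
)

```text
time_s: 17.82
position: [0.6794, -0.1276, 0.0082]
tcp_rot: [-0.0, 0.698, 0.716, -0.0]
wrist_force: [1.0, -1.0, -0.9]
finger_gap: 0.0009
grip_force: 0.0
```

```bash
python3 - <<'E'
from h import *
r=grab('wrist'); s=grab('scene'); o=manip.get_obs(); print(o['position'],o['finger_gap'],o['grip_force'])
p=np.array([.6795,-.1276,.02]); u=proj(s,p)[0].astype(int); print(u)
o=np.zeros((400,800,3),np.uint8); o[:,:400]=r['img'][:,120:520]
o[:,400:]=cv2.resize(s['img'][u[1]-50:u[1]+50,u[0]-50:u[0]+50],None,fx=4,fy=4,interpolation=2); save('p6',o)
E
```

```text
[ 0.67938188 -0.12765264  0.00818401] 0.0004281636495285804 0.0
[362 196]
```

View pics/p6.png

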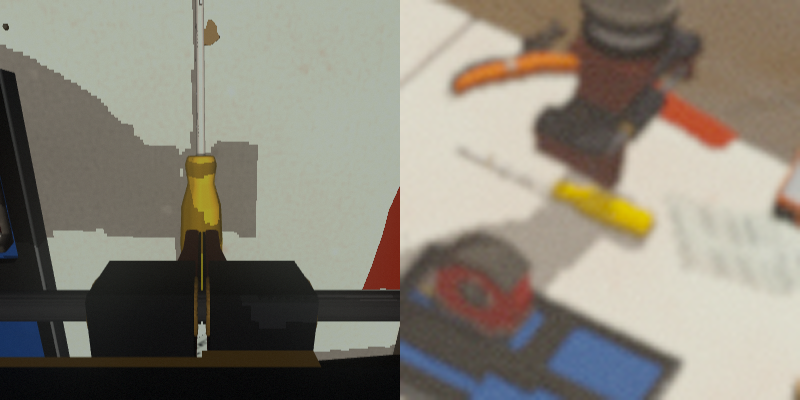

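This explains it. In the wrist pictures the open tips are about 153 px apart, at rows 230 to 232, for an 88 mm gap. That puts them about 40 mm nearer the camera than the reported TCP. So the true fingertips are some 40 mm higher than reported: the fingers shut above the carton and the driver, and held only the top of the taller tape measure. I'll open and step down until they touch.

Call:
servo_tool(
  deltas=[
    {"offset": [0, 0, 5], "delta_rot": [0, 0, 0], "claw": 0.8},
    {"offset": [0, 0, 5], "delta_rot": [0, 0, 0], "claw": 0.8},
    {"offset": [0, 0, 5], "delta_rot": [0, 0, 0], "claw": 0.8},
    {"offset": [0, 0, 5], "delta_rot": [0, 0, 0], "claw": 0.8},
    {"offset": [0, 0, 5], "delta_rot": [0, 0, 0], "claw": 0.8},
    {"offset": [0, 0, 5], "delta_rot": [0, 0, 0], "claw": 0.8},
    {"offset": [0, 0, 5], "delta_rot": [0, 0, 0], "claw": 0.8},
    {"offset": [0, 0, 0], "delta_rot": [0, 0, 0], "claw": 0.8},
    {"offset": [0, 0, -5], "delta_rot": [0, 0, 0], "claw": 0.8},
    {"offset": [0, 0, -8], "delta_rot": [0, 0, 0], "claw": 0.8},
    {"offset": [0, 0, -10], "delta_rot": [0, 0, 0], "claw": 0.8},
    {"offset": [0, 0, -10], "delta_rot": [0, 0, 0], "claw": 0.8},
  ],
)

```text
time_s: 18.92
position: [0.6789, -0.1275, -0.0026]
tcp_rot: [-0.0, 0.698, 0.716, -0.0]
wrist_force: [-0.1, 0.0, -0.1]
finger_gap: 0.0697
grip_force: 0.0
```

Call:
servo_tool(
  deltas=[
    {"offset": [0, 0, -3], "delta_rot": [0, 0, 0], "claw": 0.8},
    {"offset": [0, 0, -5], "delta_rot": [0, 0, 0], "claw": 0.8},
    {"offset": [0, 0, -5], "delta_rot": [0, 0, 0], "claw": 0.8},
  ],
)

```text
time_s: 19.17
position: [0.6792, -0.1275, -0.0072]
tcp_rot: [-0.0, 0.698, 0.716, -0.0]
wrist_force: [0.4, 0.7, -0.8]
finger_gap: 0.0705
grip_force: 0.0
```

Call:
servo_tool(
  deltas=[
    {"offset": [0, 0, -3], "delta_rot": [0, 0, 0], "claw": 0.8},
    {"offset": [0, 0, -5], "delta_rot": [0, 0, 0], "claw": 0.8},
    {"offset": [0, 0, -5], "delta_rot": [0, 0, 0], "claw": 0.8},
  ],
)

```text
time_s: 19.42
position: [0.6791, -0.1275, -0.0122]
tcp_rot: [-0.0, 0.698, 0.716, -0.0]
wrist_force: [0.0, -0.2, -0.4]
finger_gap: 0.0701
grip_force: 0.0
```

Confirmed: the reported z is below the table with no contact. Continuing down in small steps.

Call:
servo_tool(
  deltas=[
    {"offset": [0, 0, -4], "delta_rot": [0, 0, 0], "claw": 0.8},
    {"offset": [0, 0, -8], "delta_rot": [0, 0, 0], "claw": 0.8},
    {"offset": [0, 0, -8], "delta_rot": [0, 0, 0], "claw": 0.8},
  ],
)

```text
time_s: 19.67
position: [0.6788, -0.1274, -0.0208]
tcp_rot: [-0.001, 0.698, 0.716, -0.0]
wrist_force: [-0.4, -0.3, 0.8]
finger_gap: 0.0704
grip_force: 0.0
```

Call:
servo_tool(
  deltas=[
    {"offset": [0, 0, -3], "delta_rot": [0, 0, 0], "claw": 0.8},
    {"offset": [0, 0, -5], "delta_rot": [0, 0, 0], "claw": 0.8},
    {"offset": [0, 0, -5], "delta_rot": [0, 0, 0], "claw": 0.8},
  ],
)

```text
time_s: 19.92
position: [0.6791, -0.1276, -0.0253]
tcp_rot: [-0.0, 0.698, 0.716, -0.0]
wrist_force: [0.3, -0.1, -0.5]
finger_gap: 0.0703
grip_force: 0.0
```

Call:
servo_tool(
  deltas=[
    {"offset": [0, 0, -2], "delta_rot": [0, 0, 0], "claw": 0.8},
    {"offset": [0, 0, -3], "delta_rot": [0, 0, 0], "claw": 0.8},
    {"offset": [0, 0, -3], "delta_rot": [0, 0, 0], "claw": 0.8},
  ],
)

```text
time_s: 20.17
position: [0.6793, -0.1276, -0.028]
tcp_rot: [-0.0, 0.698, 0.716, -0.0]
wrist_force: [-0.4, 0.4, -0.0]
finger_gap: 0.0705
grip_force: 0.0
```

Call:
servo_tool(
  deltas=[
    {"offset": [0, 0, -2], "delta_rot": [0, 0, 0], "claw": 0.8},
    {"offset": [0, 0, -3], "delta_rot": [0, 0, 0], "claw": 0.8},
    {"offset": [0, 0, -3], "delta_rot": [0, 0, 0], "claw": 0.8},
  ],
)

```text
time_s: 20.42
position: [0.6792, -0.1276, -0.031]
tcp_rot: [-0.0, 0.698, 0.716, -0.0]
wrist_force: [0.2, -0.1, -0.6]
finger_gap: 0.0707
grip_force: 0.0
```

Call:
servo_tool(
  deltas=[
    {"offset": [0, 0, -2], "delta_rot": [0, 0, 0], "claw": 0.8},
    {"offset": [0, 0, -3], "delta_rot": [0, 0, 0], "claw": 0.8},
    {"offset": [0, 0, -3], "delta_rot": [0, 0, 0], "claw": 0.8},
  ],
)

```text
time_s: 20.67
position: [0.6792, -0.1275, -0.034]
tcp_rot: [-0.0, 0.698, 0.716, -0.0]
wrist_force: [0.2, -0.9, -0.3]
finger_gap: 0.0703
grip_force: 0.0
```

Call:
servo_tool(
  deltas=[
    {"offset": [0, 0, -2], "delta_rot": [0, 0, 0], "claw": 0.8},
    {"offset": [0, 0, -2], "delta_rot": [0, 0, 0], "claw": 0.8},
  ],
)

```text
time_s: 20.83
position: [0.6793, -0.1276, -0.0361]
tcp_rot: [-0.0, 0.698, 0.716, -0.0]
wrist_force: [-0.4, -0.4, -0.6]
finger_gap: 0.0702
grip_force: 0.0
```

Call:
servo_tool(
  deltas=[
    {"offset": [0, 0, -2], "delta_rot": [0, 0, 0], "claw": 0.8},
    {"offset": [0, 0, -2], "delta_rot": [0, 0, 0], "claw": 0.8},
  ],
)

```text
time_s: 21.0
position: [0.6796, -0.1277, -0.0369]
tcp_rot: [-0.0, 0.699, 0.716, 0.0]
wrist_force: [-2.2, 0.9, 7.0]
finger_gap: 0.0704
grip_force: 3.5
```

The tips touch the table at reported z = -36.5, so the true tip height is the reported value plus 36.5 mm. Raising and gripping the handle.

Call:
servo_tool(
  deltas=[
    {"offset": [0, 0, 9], "delta_rot": [0, 0, 0], "claw": 0.8},
    {"offset": [0, 0, 9], "delta_rot": [0, 0, 0], "claw": 0},
    {"offset": [0, 0, 9], "delta_rot": [0, 0, 0], "claw": 0},
    {"offset": [0, 0, 9], "delta_rot": [0, 0, 0], "claw": 0},
    {"offset": [0, 0, 9], "delta_rot": [0, 0, 0], "claw": 0},
    {"offset": [0, 0, 9], "delta_rot": [0, 0, 0], "claw": 0},
    {"offset": [0, 0, 9], "delta_rot": [0, 0, 0], "claw": 0},
    {"offset": [0, 0, 9], "delta_rot": [0, 0, 0], "claw": 0},
    {"offset": [0, 0, 9], "delta_rot": [0, 0, 0], "claw": 0},
  ],
)

```text
time_s: 21.75
position: [0.6793, -0.1276, -0.0289]
tcp_rot: [-0.0, 0.698, 0.716, -0.0]
wrist_force: [-0.2, -0.2, -0.5]
finger_gap: 0.0276
grip_force: 30.0
```

Call:
servo_tool(
  deltas=[
    {"offset": [0, 0, 35], "delta_rot": [0, 0, 0], "claw": 0},
    {"offset": [0, 0, 75], "delta_rot": [0, 0, 0], "claw": 0},
    {"offset": [0, 0, 115], "delta_rot": [0, 0, 0], "claw": 0},
    {"offset": [-20, -7, 140], "delta_rot": [0, 0, 0.3], "claw": 0},
    {"offset": [-55, -20, 140], "delta_rot": [0, 0, 0.5], "claw": 0},
    {"offset": [-90, -33, 140], "delta_rot": [0, 0, 0.5], "claw": 0},
    {"offset": [-125, -46, 140], "delta_rot": [0, 0, 0.5], "claw": 0},
    {"offset": [-160, -59, 140], "delta_rot": [0, 0, 0.5], "claw": 0},
    {"offset": [-195, -72, 140], "delta_rot": [0, 0, 0.5], "claw": 0},
    {"offset": [-232, -83, 140], "delta_rot": [0, 0, 0.5], "claw": 0},
    {"offset": [-232, -83, 140], "delta_rot": [0, 0, 0.5], "claw": 0},
    {"offset": [-232, -83, 130], "delta_rot": [0, 0, 0.5], "claw": 0},
  ],
)

```text
time_s: 22.75
position: [0.4466, -0.2117, 0.1024]
tcp_rot: [0.001, 0.684, 0.729, 0.001]
wrist_force: [0.8, -0.6, -1.2]
finger_gap: 0.0278
grip_force: 30.0
```

Call:
servo_tool(
  deltas=[
    {"offset": [0, 0, -25], "delta_rot": [0, 0, 0], "claw": 0},
    {"offset": [0, 0, -50], "delta_rot": [0, 0, 0], "claw": 0},
    {"offset": [0, 0, -75], "delta_rot": [0, 0, 0], "claw": 0},
    {"offset": [0, 0, -95], "delta_rot": [0, 0, 0], "claw": 0},
    {"offset": [0, 0, -95], "delta_rot": [0, 0, 0], "claw": 0},
    {"offset": [0, 0, -95], "delta_rot": [0, 0, 0], "claw": 0},
  ],
)

```text
time_s: 23.25
position: [0.4473, -0.2103, 0.0052]
tcp_rot: [-0.001, 0.682, 0.731, -0.001]
wrist_force: [0.0, -1.0, 0.3]
finger_gap: 0.0279
grip_force: 30.0
```

```bash
python3 - <<'E'
from h import *
r=grab('wrist'); o=manip.get_obs(); print(o['position'],o['tcp_rot'],o['finger_gap'],r['world_from_camera'][:3,3].round(3))
save('p7',r['img'][:,120:520].repeat(1,0))
h=cv2.cvtColor(r['img'],cv2.COLOR_RGB2HSV)
for n,m,z in(('yel',cv2.inRange(h,(20,120,60),(35,255,255)),.056),('blue',cv2.inRange(h,(100,110,30),(125,255,255)),.006)):
  for k in cv2.findContours(m,0,1)[0]:
    if cv2.contourArea(k)>150:
      P=ray(r,k[:,0],z)[:,:2]*1000; print(n,cv2.boundingRect(k),[np.round(v,1) for v in cv2.minAreaRect(P.astype(np.float32))])
E
```

```text
[ 0.44810398 -0.2107788   0.00622237] [ 1.63478001e-05  6.82585560e-01  7.30805651e-01 -2.32270536e-04] 0.02731454315633802 [ 0.443 -0.14   0.205]
yel (300, 321, 43, 16) [array([ 450.4, -258.1]), array([25. , 10.5]), np.float64(4.1)]
yel (97, 321, 52, 47) [array([ 333.1, -278. ]), array([30.5, 33.6]), np.float64(3.9)]
yel (297, 162, 50, 129) [array([ 446.9, -195.5]), array([27.8, 74. ]), np.float64(2.7)]
yel (68, 153, 80, 138) [array([ 330.8, -201.6]), array([81.9, 40.8]), np.float64(86.3)]
blue (388, 200, 85, 65) [array([ 525.5, -210.7]), array([57.4, 49.4]), np.float64(3.8)]
blue (400, 0, 76, 162) [array([ 518.5, -111.1]), array([51. , 95.7]), np.float64(4.2)]
blue (326, 0, 40, 238) [array([ 454.2, -144.1]), array([ 21.4, 153.3]), np.float64(12.9)]
blue (279, 0, 37, 237) [array([ 431.1, -145.4]), array([152.5,  20. ]), np.float64(85.1)]
```

View pics/p7.png

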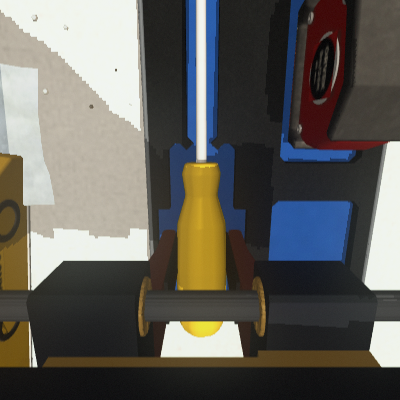

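The driver is centred: the blade at column 202 is between the slot edges 187 and 217, and the handle is over the wide part. Lowering and releasing.

Call:
servo_tool(
  deltas=[
    {"offset": [0, 0, -10], "delta_rot": [0, 0, 0], "claw": 0},
    {"offset": [0, 0, -18], "delta_rot": [0, 0, 0], "claw": 0},
    {"offset": [0, 0, -24], "delta_rot": [0, 0, 0], "claw": 0},
    {"offset": [0, 0, -27], "delta_rot": [0, 0, 0], "claw": 0},
    {"offset": [0, 0, -28], "delta_rot": [0, 0, 0], "claw": 0},
    {"offset": [0, 0, -28], "delta_rot": [0, 0, 0], "claw": 0},
  ],
)

```text
time_s: 23.8
position: [0.4473, -0.2106, -0.0219]
tcp_rot: [-0.0, 0.683, 0.731, -0.0]
wrist_force: [0.1, -0.8, -1.3]
finger_gap: 0.0273
grip_force: 30.0
```

Call:
servo_tool(
  deltas=[
    {"offset": [0, 0, 0], "delta_rot": [0, 0, 0], "claw": 0.5},
    {"offset": [0, 0, 0], "delta_rot": [0, 0, 0], "claw": 0.5},
    {"offset": [0, 0, 0], "delta_rot": [0, 0, 0], "claw": 0.5},
    {"offset": [0, 0, 0], "delta_rot": [0, 0, 0], "claw": 0.5},
    {"offset": [0, 0, 20], "delta_rot": [0, 0, 0], "claw": 0.5},
    {"offset": [0, 0, 50], "delta_rot": [0, 0, 0], "claw": 0.5},
    {"offset": [0, 0, 90], "delta_rot": [0, 0, 0], "claw": 0.8},
    {"offset": [0, 0, 125], "delta_rot": [0, 0, 0], "claw": 1},
  ],
)

```text
time_s: 24.47
position: [0.4468, -0.2109, 0.1048]
tcp_rot: [-0.0, 0.683, 0.73, -0.0]
wrist_force: [0.0, -1.0, 0.3]
finger_gap: 0.0539
grip_force: 0.0
```

Now the carton, with the corrected height.

Call:
servo_tool(
  deltas=[
    {"offset": [8, -38, 10], "delta_rot": [0, 0, 0.6], "claw": 1},
    {"offset": [16, -76, 10], "delta_rot": [0, 0, 1.4], "claw": 1},
    {"offset": [24, -114, 0], "delta_rot": [0, 0, 2.1], "claw": 1},
    {"offset": [31, -152, 0], "delta_rot": [0, 0, 2.55], "claw": 1},
    {"offset": [37, -188.5, 0], "delta_rot": [0, 0, 2.55], "claw": 1},
    {"offset": [37, -188.5, 0], "delta_rot": [0, 0, 2.55], "claw": 1},
    {"offset": [37, -188.5, -35], "delta_rot": [0, 0, 2.55], "claw": 1},
    {"offset": [37, -188.5, -70], "delta_rot": [0, 0, 2.55], "claw": 1},
    {"offset": [37, -188.5, -100], "delta_rot": [0, 0, 2.55], "claw": 1},
    {"offset": [37, -188.5, -118], "delta_rot": [0, 0, 2.55], "claw": 1},
    {"offset": [37, -188.5, -125], "delta_rot": [0, 0, 2.55], "claw": 1},
    {"offset": [37, -188.5, -125], "delta_rot": [0, 0, 2.55], "claw": 1},
  ],
)

```text
time_s: 25.47
position: [0.4834, -0.3983, -0.0233]
tcp_rot: [-0.002, 0.597, 0.802, -0.0]
wrist_force: [-0.4, 0.2, 0.4]
finger_gap: 0.0876
grip_force: 0.0
```

Call:
servo_tool(
  deltas=[
    {"offset": [0, 0, 0], "delta_rot": [0, 0, 0], "claw": 0},
    {"offset": [0, 0, 0], "delta_rot": [0, 0, 0], "claw": 0},
    {"offset": [0, 0, 0], "delta_rot": [0, 0, 0], "claw": 0},
    {"offset": [0, 0, 0], "delta_rot": [0, 0, 0], "claw": 0},
    {"offset": [0, 0, 0], "delta_rot": [0, 0, 0], "claw": 0},
    {"offset": [0, 0, 0], "delta_rot": [0, 0, 0], "claw": 0},
    {"offset": [0, 0, 0], "delta_rot": [0, 0, 0], "claw": 0},
    {"offset": [0, 0, 0], "delta_rot": [0, 0, 0], "claw": 0},
  ],
)

```text
time_s: 26.13
position: [0.4845, -0.3992, -0.0214]
tcp_rot: [0.0, 0.597, 0.802, 0.0]
wrist_force: [0.0, 0.1, 3.2]
finger_gap: 0.0447
grip_force: 30.0
```

Call:
servo_tool(
  deltas=[
    {"offset": [0, 0, 35], "delta_rot": [0, 0, 0], "claw": 0},
    {"offset": [0, 0, 70], "delta_rot": [0, 0, 0], "claw": 0},
    {"offset": [8, 35, 90], "delta_rot": [0, 0, -0.6], "claw": 0},
    {"offset": [16, 70, 90], "delta_rot": [0, 0, -1.3], "claw": 0},
    {"offset": [24, 105, 90], "delta_rot": [0, 0, -2], "claw": 0},
    {"offset": [32, 140, 90], "delta_rot": [0, 0, -2.55], "claw": 0},
    {"offset": [41, 173, 90], "delta_rot": [0, 0, -2.55], "claw": 0},
    {"offset": [41, 173, 80], "delta_rot": [0, 0, -2.55], "claw": 0},
    {"offset": [41, 173, 60], "delta_rot": [0, 0, -2.55], "claw": 0},
    {"offset": [41, 173, 50], "delta_rot": [0, 0, -2.55], "claw": 0},
    {"offset": [41, 173, 50], "delta_rot": [0, 0, -2.55], "claw": 0},
  ],
)

```text
time_s: 27.05
position: [0.523, -0.2253, 0.0257]
tcp_rot: [-0.002, 0.683, 0.731, -0.001]
wrist_force: [-0.3, 0.0, -3.1]
finger_gap: 0.0447
grip_force: 30.0
```

```bash
python3 - <<'E'
from h import *
r=grab('wrist'); o=manip.get_obs(); print(o['position'],o['tcp_rot'],o['finger_gap'])
im=r['img'];h=cv2.cvtColor(im,cv2.COLOR_RGB2HSV)
for n,m,z in(('cart',cv2.inRange(h,(5,50,90),(20,200,255)),.091),('blue',cv2.inRange(h,(100,110,20),(125,255,255)),.006)):
  for k in cv2.findContours(m,0,1)[0]:
    if cv2.contourArea(k)>150:
      P=ray(r,k[:,0],z)[:,:2]*1000; print(n,cv2.boundingRect(k),[np.round(v,1) for v in cv2.minAreaRect(P.astype(np.float32))])
E
```

```text
[ 0.52370706 -0.22620134  0.02694947] [-0.00150994  0.68301089  0.73040603 -0.0009392 ] 0.04469374774928005
cart (281, 321, 81, 3) [array([ 525.2, -257.5]), array([42.9,  1.2]), np.float64(4.2)]
cart (413, 283, 8, 53) [array([ 575.2, -246.2]), array([ 3.5, 31.9]), np.float64(9.6)]
cart (277, 197, 90, 93) [array([ 522.2, -213.1]), array([43.6, 49.4]), np.float64(3.8)]
cart (22, 171, 25, 26) [array([ 384.8, -191.4]), array([13.1,  9.5]), np.float64(43.1)]
cart (16, 124, 54, 143) [array([ 387.9, -199.4]), array([71.4, 21.4]), np.float64(89.5)]
blue (286, 167, 78, 26) [array([ 523.4, -192.7]), array([18.9, 59.8]), np.float64(87.8)]
blue (184, 112, 25, 96) [array([ 423.2, -188.9]), array([71.8, 13.9]), np.float64(80.0)]
blue (287, 62, 76, 69) [array([ 519.2, -136.2]), array([53.4, 45.6]), np.float64(4.0)]
blue (209, 0, 55, 264) [array([ 458.6, -174.4]), array([ 27.3, 189.9]), np.float64(7.8)]
blue (193, 0, 15, 110) [array([ 432.2, -116.1]), array([ 4. , 68.4]), np.float64(3.8)]
```

Aligned: the carton is at x 522 and the cut-out at 523, and the far edges sit 5 mm apart. Lowering and releasing.

Call:
servo_tool(
  deltas=[
    {"offset": [0, 0, -12], "delta_rot": [0, 0, 0], "claw": 0},
    {"offset": [0, 0, -24], "delta_rot": [0, 0, 0], "claw": 0},
    {"offset": [0, 0, -34], "delta_rot": [0, 0, 0], "claw": 0},
    {"offset": [0, 0, -40], "delta_rot": [0, 0, 0], "claw": 0},
    {"offset": [0, 0, -43], "delta_rot": [0, 0, 0], "claw": 0},
    {"offset": [0, 0, -43], "delta_rot": [0, 0, 0], "claw": 0},
  ],
)

```text
time_s: 27.6
position: [0.525, -0.2263, -0.0151]
tcp_rot: [-0.001, 0.683, 0.73, -0.0]
wrist_force: [-0.4, -0.7, -4.2]
finger_gap: 0.0448
grip_force: 30.0
```

Call:
servo_tool(
  deltas=[
    {"offset": [0, 0, 0], "delta_rot": [0, 0, 0], "claw": 0.72},
    {"offset": [0, 0, 0], "delta_rot": [0, 0, 0], "claw": 0.72},
    {"offset": [0, 0, 0], "delta_rot": [0, 0, 0], "claw": 0.72},
    {"offset": [0, 0, 0], "delta_rot": [0, 0, 0], "claw": 0.72},
    {"offset": [0, 0, 0], "delta_rot": [0, 0, 0], "claw": 0.72},
    {"offset": [0, 0, 25], "delta_rot": [0, 0, 0], "claw": 0.72},
    {"offset": [0, 0, 60], "delta_rot": [0, 0, 0], "claw": 0.72},
    {"offset": [0, 0, 100], "delta_rot": [0, 0, 0], "claw": 1},
    {"offset": [0, 0, 140], "delta_rot": [0, 0, 0], "claw": 1},
    {"offset": [0, 0, 170], "delta_rot": [0, 0, 0], "claw": 1},
  ],
)

```text
time_s: 28.43
position: [0.526, -0.2268, 0.1584]
tcp_rot: [0.001, 0.683, 0.73, 0.001]
wrist_force: [0.2, -0.6, 0.4]
finger_gap: 0.0797
grip_force: 0.0
```

Call:
servo_tool(
  deltas=[
    {"offset": [6, 40, 30], "delta_rot": [0, 0, -1], "claw": 1},
    {"offset": [12, 80, 50], "delta_rot": [0, 0, -2.1], "claw": 1},
    {"offset": [18, 120, 50], "delta_rot": [0, 0, -2.1], "claw": 1},
    {"offset": [24, 160, 50], "delta_rot": [0, 0, -2.1], "claw": 1},
    {"offset": [30, 200, 50], "delta_rot": [0, 0, -2.1], "claw": 1},
    {"offset": [36, 240, 50], "delta_rot": [0, 0, -2.1], "claw": 1},
    {"offset": [42, 280, 50], "delta_rot": [0, 0, -2.1], "claw": 1},
    {"offset": [48, 320, 50], "delta_rot": [0, 0, -2.1], "claw": 1},
    {"offset": [54, 360, 50], "delta_rot": [0, 0, -2.1], "claw": 1},
    {"offset": [60, 400, 50], "delta_rot": [0, 0, -2.1], "claw": 1},
    {"offset": [66, 440, 50], "delta_rot": [0, 0, -2.1], "claw": 1},
    {"offset": [70, 480, 50], "delta_rot": [0, 0, -2.1], "claw": 1},
  ],
)

```text
time_s: 29.43
position: [0.5954, 0.2563, 0.2054]
tcp_rot: [-0.0, 0.747, 0.665, 0.0]
wrist_force: [0.1, -0.8, -0.2]
finger_gap: 0.0881
grip_force: 0.0
```

Call:
servo_tool(
  deltas=[
    {"offset": [4, 35, 0], "delta_rot": [0, 0, 0], "claw": 1},
    {"offset": [5, 70, 0], "delta_rot": [0, 0, 0], "claw": 1},
    {"offset": [5, 70, 0], "delta_rot": [0, 0, 0], "claw": 1},
    {"offset": [5, 70, 0], "delta_rot": [0, 0, 0], "claw": 1},
  ],
)

```text
time_s: 29.77
position: [0.5995, 0.3269, 0.2044]
tcp_rot: [-0.0, 0.745, 0.667, -0.0]
wrist_force: [-0.0, -1.1, 0.9]
finger_gap: 0.0878
grip_force: 0.0
```

```bash
python3 - <<'E'
from h import *
r=grab('wrist'); o=manip.get_obs(); print(o['position'],o['tcp_rot'],o['finger_gap'])
im=r['img'];h=cv2.cvtColor(im,cv2.COLOR_RGB2HSV);g=h[...,2]
u=proj(r,[.6,.37,.019])[0].astype(int); print(u)
m=np.zeros_like(g);x,y=u;m[y-35:y+35,x-40:x+40]=(g[y-35:y+35,x-40:x+40]<75)*255
red=cv2.inRange(h,(0,150,60),(8,255,255))|cv2.inRange(h,(172,150,60),(180,255,255))
blue=cv2.inRange(h,(100,110,30),(125,255,255))
for n,m,z in(('roll',m,.015),('red',red,.016),('blue',blue,.006)):
  for k in cv2.findContours(m,0,1)[0]:
    if cv2.contourArea(k)>150:
      P=ray(r,k[:,0],z)[:,:2]*1000; print(n,cv2.boundingRect(k),[np.round(v,1) for v in cv2.minAreaRect(P.astype(np.float32))])
E
```

```text
[0.60014416 0.32415304 0.20487577] [ 2.81042811e-04  7.46232667e-01  6.65685054e-01 -3.69959680e-04] 0.087533330162812
[318 146]
roll (295, 122, 46, 46) [array([599. , 371.4]), array([58. , 59.3]), np.float64(83.7)]
red (371, 248, 19, 42) [array([670.3, 183.4]), array([67.1, 26.9]), np.float64(86.3)]
red (271, 232, 10, 31) [array([522.5, 234.3]), array([47. , 13.1]), np.float64(81.6)]
red (467, 140, 19, 26) [array([804.5, 338.6]), array([33.3, 23. ]), np.float64(87.0)]
blue (256, 321, 47, 36) [array([502.2,  71.1]), array([67.1, 74.5]), np.float64(83.8)]
blue (217, 321, 32, 27) [array([430.4,  87.8]), array([49.4, 50.3]), np.float64(83.8)]
blue (267, 228, 18, 62) [array([518.3, 210.6]), array([99.6, 23.4]), np.float64(83.1)]
blue (109, 221, 26, 40) [array([296.2, 263.8]), array([10.4, 65.5]), np.float64(13.2)]
blue (386, 30, 64, 67) [array([734.9, 456.5]), array([78.3, 76.3]), np.float64(21.7)]
```

Call:
servo_tool(
  deltas=[
    {"offset": [-1, 30, -25], "delta_rot": [0, 0, 0], "claw": 1},
    {"offset": [-1, 46.5, -60], "delta_rot": [0, 0, 0], "claw": 1},
    {"offset": [-1, 46.5, -100], "delta_rot": [0, 0, 0], "claw": 1},
    {"offset": [-1, 46.5, -140], "delta_rot": [0, 0, 0], "claw": 1},
    {"offset": [-1, 46.5, -180], "delta_rot": [0, 0, 0], "claw": 1},
    {"offset": [-1, 46.5, -210], "delta_rot": [0, 0, 0], "claw": 1},
    {"offset": [-1, 46.5, -226], "delta_rot": [0, 0, 0], "claw": 1},
    {"offset": [-1, 46.5, -233], "delta_rot": [0, 0, 0], "claw": 1},
    {"offset": [-1, 46.5, -233], "delta_rot": [0, 0, 0], "claw": 1},
    {"offset": [-1, 46.5, -233], "delta_rot": [0, 0, 0], "claw": 1},
  ],
)

```text
time_s: 30.65
position: [0.601, 0.3701, -0.0258]
tcp_rot: [0.0, 0.747, 0.665, 0.001]
wrist_force: [-0.0, -0.3, 0.7]
finger_gap: 0.0883
grip_force: 0.0
```

Call:
servo_tool(
  deltas=[
    {"offset": [0, 0, 0], "delta_rot": [0, 0, 0], "claw": 0.4},
    {"offset": [0, 0, 0], "delta_rot": [0, 0, 0], "claw": 0.4},
    {"offset": [0, 0, 0], "delta_rot": [0, 0, 0], "claw": 0.4},
    {"offset": [0, 0, 0], "delta_rot": [0, 0, 0], "claw": 0.4},
    {"offset": [0, 0, 0], "delta_rot": [0, 0, 0], "claw": 0.4},
    {"offset": [0, 0, 0], "delta_rot": [0, 0, 0], "claw": 0.4},
    {"offset": [0, 0, 0], "delta_rot": [0, 0, 0], "claw": 0.4},
  ],
)

```text
time_s: 31.23
position: [0.5997, 0.3707, -0.0271]
tcp_rot: [-0.0, 0.747, 0.665, 0.0]
wrist_force: [-0.4, 0.2, 6.4]
finger_gap: 0.0592
grip_force: 30.0
```

Call:
servo_tool(
  deltas=[
    {"offset": [0, 0, 35], "delta_rot": [0, 0, 0], "claw": 0.4},
    {"offset": [0, 0, 70], "delta_rot": [0, 0, 0], "claw": 0.4},
    {"offset": [-12, -37, 80], "delta_rot": [0, 0, 0], "claw": 0.4},
    {"offset": [-24, -74, 80], "delta_rot": [0, 0, 0], "claw": 0.4},
    {"offset": [-36, -111, 80], "delta_rot": [0, 0, 0], "claw": 0.4},
    {"offset": [-48, -148, 80], "delta_rot": [0, 0, 0], "claw": 0.4},
    {"offset": [-60, -185, 80], "delta_rot": [0, 0, 0], "claw": 0.4},
    {"offset": [-72, -222, 80], "delta_rot": [0, 0, 0], "claw": 0.4},
    {"offset": [-84, -259, 80], "delta_rot": [0, 0, 0], "claw": 0.4},
    {"offset": [-95.5, -295.5, 75], "delta_rot": [0, 0, 0], "claw": 0.4},
    {"offset": [-95.5, -295.5, 60], "delta_rot": [0, 0, 0], "claw": 0.4},
    {"offset": [-95.5, -295.5, 60], "delta_rot": [0, 0, 0], "claw": 0.4},
  ],
)

```text
time_s: 32.23
position: [0.5018, 0.0723, 0.031]
tcp_rot: [-0.001, 0.748, 0.663, -0.001]
wrist_force: [-0.1, 1.4, -0.6]
finger_gap: 0.0589
grip_force: 30.0
```

```bash
python3 - <<'E'
from h import *
r=grab('wrist'); o=manip.get_obs(); print(o['position'],o['tcp_rot'],o['finger_gap'])
save('p8',r['img'][:,120:520])
E
```

```text
[0.50293913 0.07424268 0.03166112] [-5.56149469e-04  7.47248732e-01  6.64543717e-01 -8.19162894e-04] 0.059310447138360874
```

View pics/p8.png

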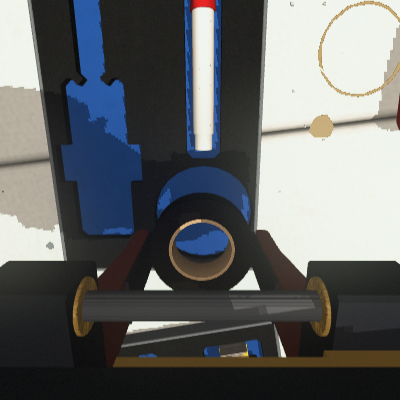

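The roll is held level at (202,245), with the round cut-out behind it (columns 157 to 252, far edge at row 166). Checking the y alignment with numbers.

```bash
python3 - <<'E'
from h import *
r=load('wrist'); 
h=cv2.cvtColor(r['img'],cv2.COLOR_RGB2HSV); m=cv2.inRange(h,(100,110,30),(125,255,255)); m[:160]=0;m[240:]=0;m[:,:270]=0;m[:,380:]=0
k=max(cv2.findContours(m,0,1)[0],key=cv2.contourArea)[:,0]
top=np.array([k[k[:,0]==c][:,1].min() for c in np.unique(k[:,0])]); c=np.unique(k[:,0]); s=top<205
P=ray(r,np.c_[c,top][s],.014)[:,:2]*1000
A=np.c_[2*P,np.ones(len(P))]; x=np.linalg.lstsq(A,(P**2).sum(1),rcond=None)[0]; print('hole',x[:2],np.sqrt(x[2]+x[0]**2+x[1]**2))
print('far',ray(r,(324,166),.014)*1000, 'roll core top c',ray(r,(322,247),.079)*1000,'roll far edge',ray(r,(324,190),.078)*1000)
E
```

```text
hole [503.19196026  75.38346822] 37.18373497665748
far [[508.43442721 112.13876638  14.        ]] roll core top c [[502.71457583  75.97734442  79.        ]] roll far edge [[507.62168581 108.2098145   78.        ]]
```

Call:
servo_tool(
  deltas=[
    {"offset": [0, 0, -15], "delta_rot": [0, 0, 0], "claw": 0.4},
    {"offset": [0, 0, -30], "delta_rot": [0, 0, 0], "claw": 0.4},
    {"offset": [0, 0, -42], "delta_rot": [0, 0, 0], "claw": 0.4},
    {"offset": [0, 0, -50], "delta_rot": [0, 0, 0], "claw": 0.4},
    {"offset": [0, 0, -53], "delta_rot": [0, 0, 0], "claw": 0.4},
    {"offset": [0, 0, -53], "delta_rot": [0, 0, 0], "claw": 0.4},
  ],
)

```text
time_s: 32.78
position: [0.504, 0.0755, -0.0208]
tcp_rot: [-0.0, 0.746, 0.665, -0.0]
wrist_force: [0.5, -0.6, -0.5]
finger_gap: 0.0593
grip_force: 30.0
```

Call:
servo_tool(
  deltas=[
    {"offset": [0, 0, 0], "delta_rot": [0, 0, 0], "claw": 0.85},
    {"offset": [0, 0, 0], "delta_rot": [0, 0, 0], "claw": 0.85},
    {"offset": [0, 0, 0], "delta_rot": [0, 0, 0], "claw": 0.85},
    {"offset": [0, 0, 0], "delta_rot": [0, 0, 0], "claw": 0.85},
    {"offset": [0, 0, 0], "delta_rot": [0, 0, 0], "claw": 0.85},
    {"offset": [0, 0, 30], "delta_rot": [0, 0, 0], "claw": 0.85},
    {"offset": [0, 0, 70], "delta_rot": [0, 0, 0], "claw": 0.85},
    {"offset": [0, 0, 110], "delta_rot": [0, 0, 0], "claw": 1},
    {"offset": [0, 0, 150], "delta_rot": [0, 0, 0], "claw": 1},
  ],
)

```text
time_s: 33.53
position: [0.5033, 0.0743, 0.1307]
tcp_rot: [-0.0, 0.747, 0.665, -0.001]
wrist_force: [0.6, 1.0, 0.7]
finger_gap: 0.0843
grip_force: 0.0
```

Call:
servo_tool(
  deltas=[
    {"offset": [33, 10, 20], "delta_rot": [0, 0, 0], "claw": 1},
    {"offset": [66, 20, 40], "delta_rot": [0, 0, 0], "claw": 1},
    {"offset": [99, 30, 60], "delta_rot": [0, 0, 0], "claw": 1},
    {"offset": [132, 40, 75], "delta_rot": [0, 0, 0], "claw": 1},
    {"offset": [160, 45, 75], "delta_rot": [0, 0, 0], "claw": 1},
    {"offset": [160, 45, 75], "delta_rot": [0, 0, 0], "claw": 1},
    {"offset": [160, 45, 75], "delta_rot": [0, 0, 0], "claw": 1},
  ],
)

```text
time_s: 34.12
position: [0.6644, 0.1197, 0.2035]
tcp_rot: [0.0, 0.747, 0.665, -0.001]
wrist_force: [-0.4, -0.3, -0.3]
finger_gap: 0.0875
grip_force: 0.0
```

```bash
python3 - <<'E'
from h import *
r=grab('wrist'); t=grab('top'); o=manip.get_obs(); print(o['position'],o['tcp_rot'],o['finger_gap'])
def rep(c,m,z,n,a=150):
  for k in cv2.findContours(m,0,1)[0]:
    if cv2.contourArea(k)>a:
      P=ray(c,k[:,0],z)[:,:2]*1000; print(n,cv2.boundingRect(k),[np.round(v,1) for v in cv2.minAreaRect(P.astype(np.float32))])
for c,n in((r,'w'),(t,'t')):
  h=cv2.cvtColor(c['img'],cv2.COLOR_RGB2HSV)
  rep(c,cv2.inRange(h,(0,150,60),(8,255,255))|cv2.inRange(h,(172,150,60),(180,255,255)),.016,'red'+n,80)
  if n=='w': rep(c,cv2.inRange(h,(100,110,30),(125,255,255)),.006,'blue'+n)
E
```

```text
[0.66277187 0.11905543 0.20363383] [-3.70957629e-04  7.47017680e-01  6.64803571e-01 -8.12768295e-04] 0.08813734630410391
redw (425, 326, 14, 27) [array([ 809.3, -155.7]), array([48.6, 19. ]), np.float64(80.8)]
redw (310, 101, 22, 80) [array([668.7, 167.6]), array([100.8,  27.6]), np.float64(82.9)]
redw (192, 82, 15, 38) [array([522.8, 235.2]), array([44.5, 15.5]), np.float64(80.6)]
bluew (203, 213, 19, 18) [array([500.4,  73.3]), array([25.7, 25.9]), np.float64(83.5)]
bluew (187, 196, 52, 34) [array([507.5,  88.9]), array([41., 74.]), np.float64(69.3)]
bluew (133, 92, 44, 142) [array([433.8, 160.1]), array([192.5,  57.8]), np.float64(83.1)]
bluew (190, 77, 28, 115) [array([515. , 191.2]), array([147.6,  22.5]), np.float64(83.4)]
bluew (6, 71, 57, 80) [array([301.6, 247. ]), array([ 14.8, 106.8]), np.float64(14.3)]
bluew (36, 61, 37, 89) [array([336. , 250.4]), array([ 15.7, 109.2]), np.float64(2.1)]
bluew (410, 60, 13, 20) [array([797.4, 241.8]), array([22. , 14.4]), np.float64(83.5)]
bluew (410, 15, 21, 39) [array([804.4, 280.6]), array([42.4, 22.8]), np.float64(78.9)]
redt (348, 97, 37, 21) [array([ 829.1, -119.4]), array([109. ,  45.8]), np.float64(79.7)]
```

Call:
servo_tool(
  deltas=[
    {"offset": [5, 30, -25], "delta_rot": [0, 0, -0.1], "claw": 0.9},
    {"offset": [5, 47.5, -60], "delta_rot": [0, 0, -0.1], "claw": 0.8},
    {"offset": [5, 47.5, -100], "delta_rot": [0, 0, -0.1], "claw": 0.8},
    {"offset": [5, 47.5, -140], "delta_rot": [0, 0, -0.1], "claw": 0.8},
    {"offset": [5, 47.5, -180], "delta_rot": [0, 0, -0.1], "claw": 0.8},
    {"offset": [5, 47.5, -210], "delta_rot": [0, 0, -0.1], "claw": 0.8},
    {"offset": [5, 47.5, -226], "delta_rot": [0, 0, -0.1], "claw": 0.8},
    {"offset": [5, 47.5, -232.5], "delta_rot": [0, 0, -0.1], "claw": 0.8},
    {"offset": [5, 47.5, -232.5], "delta_rot": [0, 0, -0.1], "claw": 0.8},
    {"offset": [5, 47.5, -232.5], "delta_rot": [0, 0, -0.1], "claw": 0.8},
  ],
)

```text
time_s: 35.05
position: [0.67, 0.1673, -0.0264]
tcp_rot: [0.001, 0.75, 0.662, 0.001]
wrist_force: [0.4, 0.3, 0.3]
finger_gap: 0.0699
grip_force: 0.0
```

Call:
servo_tool(
  deltas=[
    {"offset": [0, 0, 0], "delta_rot": [0, 0, 0], "claw": 0},
    {"offset": [0, 0, 0], "delta_rot": [0, 0, 0], "claw": 0},
    {"offset": [0, 0, 0], "delta_rot": [0, 0, 0], "claw": 0},
    {"offset": [0, 0, 0], "delta_rot": [0, 0, 0], "claw": 0},
    {"offset": [0, 0, 0], "delta_rot": [0, 0, 0], "claw": 0},
    {"offset": [0, 0, 0], "delta_rot": [0, 0, 0], "claw": 0},
    {"offset": [0, 0, 0], "delta_rot": [0, 0, 0], "claw": 0},
    {"offset": [0, 0, 0], "delta_rot": [0, 0, 0], "claw": 0},
  ],
)

```text
time_s: 35.72
position: [0.669, 0.1674, -0.0281]
tcp_rot: [0.0, 0.75, 0.662, 0.0]
wrist_force: [-0.8, 0.3, 0.7]
finger_gap: 0.0283
grip_force: 30.0
```

Call:
servo_tool(
  deltas=[
    {"offset": [0, 0, 35], "delta_rot": [0, 0, 0], "claw": 0},
    {"offset": [0, 0, 70], "delta_rot": [0, 0, 0], "claw": 0},
    {"offset": [-10, -2, 95], "delta_rot": [0, 0, 0], "claw": 0},
    {"offset": [-48, -8, 95], "delta_rot": [0, 0, 0], "claw": 0},
    {"offset": [-86, -15, 95], "delta_rot": [0, 0, 0], "claw": 0},
    {"offset": [-124, -22, 95], "delta_rot": [0, 0, 0], "claw": 0},
    {"offset": [-162, -29, 95], "delta_rot": [0, 0, 0], "claw": 0},
    {"offset": [-200, -36, 90], "delta_rot": [0, 0, 0.05], "claw": 0},
    {"offset": [-236.5, -43, 70], "delta_rot": [0, 0, 0.05], "claw": 0},
    {"offset": [-236.5, -43, 45], "delta_rot": [0, 0, 0.05], "claw": 0},
    {"offset": [-236.5, -43, 36], "delta_rot": [0, 0, 0.05], "claw": 0},
    {"offset": [-236.5, -43, 36], "delta_rot": [0, 0, 0.05], "claw": 0},
  ],
)

```text
time_s: 36.72
position: [0.4319, 0.1241, 0.0067]
tcp_rot: [-0.0, 0.748, 0.664, -0.001]
wrist_force: [0.1, -0.5, -0.9]
finger_gap: 0.0282
grip_force: 30.0
```

```bash
python3 - <<'E'
from h import *
r=grab('wrist'); o=manip.get_obs(); print(o['position'],o['tcp_rot'],o['finger_gap'])
save('p9',r['img'][:,120:520])
E
```

```text
[0.4334296  0.12426486 0.00766436] [ 2.98227010e-04  7.48278789e-01  6.63384284e-01 -2.38130614e-04] 0.028180716939553107
```

View pics/p9.png

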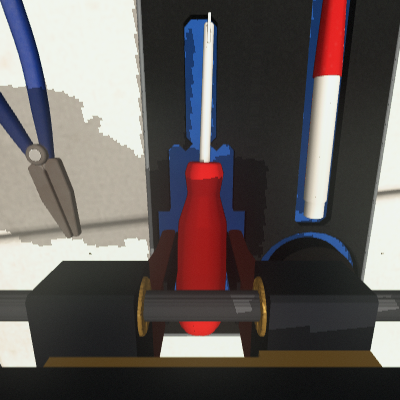

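The blade tip at (209,15) sits about 4 mm right of the slot centre (185 to 217), roughly 2° of yaw error. I'll turn +2°, lower and release.

Call:
servo_tool(
  deltas=[
    {"offset": [0, 0, 0], "delta_rot": [0, 0, 0.4], "claw": 0},
    {"offset": [0, 0, -12], "delta_rot": [0, 0, 0.4], "claw": 0},
    {"offset": [0, 0, -20], "delta_rot": [0, 0, 0.4], "claw": 0},
    {"offset": [0, 0, -26], "delta_rot": [0, 0, 0.4], "claw": 0},
    {"offset": [0, 0, -28], "delta_rot": [0, 0, 0.4], "claw": 0},
    {"offset": [0, 0, -29], "delta_rot": [0, 0, 0.4], "claw": 0},
    {"offset": [0, 0, -29], "delta_rot": [0, 0, 0.4], "claw": 0},
  ],
)

```text
time_s: 37.35
position: [0.4328, 0.1243, -0.0212]
tcp_rot: [0.0, 0.737, 0.676, -0.0]
wrist_force: [0.4, 0.2, -1.0]
finger_gap: 0.028
grip_force: 30.0
```

Call:
servo_tool(
  deltas=[
    {"offset": [0, 0, 0], "delta_rot": [0, 0, 0], "claw": 0.5},
    {"offset": [0, 0, 0], "delta_rot": [0, 0, 0], "claw": 0.5},
    {"offset": [0, 0, 0], "delta_rot": [0, 0, 0], "claw": 0.5},
    {"offset": [0, 0, 0], "delta_rot": [0, 0, 0], "claw": 0.5},
    {"offset": [0, 0, 20], "delta_rot": [0, 0, 0], "claw": 0.5},
    {"offset": [0, 0, 50], "delta_rot": [0, 0, 0], "claw": 0.5},
    {"offset": [0, 0, 90], "delta_rot": [0, 0, 0], "claw": 0.8},
    {"offset": [0, 0, 130], "delta_rot": [0, 0, 0], "claw": 1},
    {"offset": [20, -35, 170], "delta_rot": [0, 0, 0], "claw": 1},
    {"offset": [40, -70, 200], "delta_rot": [0, 0, 0], "claw": 1},
    {"offset": [60, -105, 230], "delta_rot": [0, 0, 0], "claw": 1},
    {"offset": [60, -120, 230], "delta_rot": [0, 0, 0], "claw": 1},
  ],
)

```text
time_s: 38.35
position: [0.4935, 0.0064, 0.2104]
tcp_rot: [0.0, 0.735, 0.678, 0.002]
wrist_force: [1.5, -0.1, -0.2]
finger_gap: 0.0804
grip_force: 0.0
```

```bash
python3 - <<'E'
from h import *
r=grab('wrist'); s=grab('scene'); np.savez('end_w.npz',**r); o=manip.get_obs(); print(o['time_s'],o['position'])
def rep(c,m,z,n,a=80):
  for k in cv2.findContours(m,0,1)[0]:
    if cv2.contourArea(k)>a:
      P=ray(c,k[:,0],z)[:,:2]*1000; q=cv2.minAreaRect(P.astype(np.float32))
      print(n,cv2.boundingRect(k),[np.round(v,1) for v in q])
h=cv2.cvtColor(r['img'],cv2.COLOR_RGB2HSV)
rep(r,cv2.inRange(h,(0,150,50),(8,255,255))|cv2.inRange(h,(172,150,50),(180,255,255)),.022,'red')
rep(r,cv2.inRange(h,(100,110,20),(125,255,255)),.006,'blue')
# blade: bright low-sat pixels within driver slot and roll core
w=cv2.inRange(h,(0,0,120),(180,60,255)); w[250:]=0
rep(r,w,.022,'white',30)
d=cv2.inRange(h,(0,0,0),(180,255,60))
E
```

```text
38.45 [4.95135114e-01 3.85411957e-04 2.11366625e-01]
red (352, 325, 9, 26) [array([ 528.4, -250.5]), array([ 9.4, 47.5]), np.float64(3.3)]
red (540, 209, 43, 56) [array([ 825.4, -104.5]), array([83.9, 40.7]), np.float64(79.8)]
red (254, 45, 24, 87) [array([433.6, 124.1]), array([100.8,  28.9]), np.float64(82.0)]
blue (314, 321, 8, 24) [array([ 467. , -248.7]), array([ 7.9, 44.5]), np.float64(3.1)]
blue (280, 220, 33, 70) [array([ 441.2, -112.6]), array([ 27.6, 119.2]), np.float64(10.5)]
blue (321, 215, 16, 70) [array([ 494.4, -106.1]), array([112. ,  21.7]), np.float64(84.5)]
blue (344, 213, 16, 27) [array([537.2, -68.3]), array([14.2, 43.7]), np.float64(22.7)]
blue (297, 96, 56, 60) [array([503.6,  74.2]), array([76.5, 74.1]), np.float64(85.4)]
blue (317, 0, 23, 94) [array([514.4, 168.8]), array([106.1,  25.9]), np.float64(83.5)]
blue (242, 0, 48, 140) [array([432.8, 145.6]), array([164.6,  60.9]), np.float64(85.0)]
blue (173, 0, 13, 47) [array([335.6, 210.6]), array([50.3, 11. ]), np.float64(85.6)]
blue (145, 0, 28, 45) [array([311.7, 214.9]), array([10.1, 53.6]), np.float64(20.4)]
[... 854 characters left out ...]
at64(42.1)]
white (39, 29, 7, 13) [array([175.5, 206.3]), array([13. ,  6.4]), np.float64(80.5)]
white (20, 29, 10, 14) [array([153.6, 207.3]), array([15.5,  8.4]), np.float64(31.5)]
white (322, 4, 13, 82) [array([514.6, 167.4]), array([88.5, 13.3]), np.float64(83.5)]
white (11, 3, 19, 23) [array([158.2, 227.9]), array([28.6, 14.4]), np.float64(47.7)]
white (360, 0, 235, 80) [array([691.8, 158.8]), array([ 85.4, 275.2]), np.float64(85.4)]
white (264, 0, 4, 46) [array([443.1, 197.7]), array([47.5,  3.6]), np.float64(82.5)]
white (102, 0, 135, 95) [array([328. , 179.1]), array([102.7, 151.2]), np.float64(85.4)]
white (0, 0, 21, 47) [array([142.3, 220.5]), array([54.6, 22.9]), np.float64(69.5)]
```

```bash
python3 - <<'E'
from h import *
c=load('end_w'); h=cv2.cvtColor(c['img'],cv2.COLOR_RGB2HSV)
B=cv2.inRange(h,(100,110,20),(125,255,255))>0; D=h[...,2]<60
def line(row,a,b): return ''.join('B' if B[row,x] else ('d' if D[row,x] else '.') for x in range(a,b))
for row in(5,20,35,80,100): print(row,line(row,235,300))
for row in(100,112,125,140,150): print('roll',row,line(row,290,360))
for row in(225,240): print('yel',row,line(row,270,312))
t=grab('top'); h=cv2.cvtColor(t['img'],cv2.COLOR_RGB2HSV); 
for n,m,z,roi in(('carton',cv2.inRange(h,(5,50,110),(20,200,255)),.047,(385,190,420,222)),('yel',cv2.inRange(h,(20,120,90),(35,255,255)),.022,(370,220,425,245)),('red',cv2.inRange(h,(0,150,60),(8,255,255))|cv2.inRange(h,(172,150,60),(180,255,255)),.022,(230,190,320,250))):
  mm=np.zeros_like(m);x0,y0,x1,y1=roi;mm[y0:y1,x0:x1]=m[y0:y1,x0:x1]
  for k in cv2.findContours(mm,0,1)[0]:
    if cv2.contourArea(k)>20:
      q=cv2.minAreaRect((ray(t,k[:,0],z)[:,:2]*1000).astype(np.float32)); print(n,cv2.boundingRect(k),[np.round(v,1) for v in q])
E
```

```text
5 .dddddddddddddddddddddBBBBBBB....BBBBBddddddddddddddddddddddddddd
20 .dddddddddddddddddddddBBBBBBB.....BBBBddddddddddddddddddddddddddd
35 ..dddddddddddddddddddddBBBBB......BBBBddddddddddddddddddddddddddd
80 ...dddddBBBBBBBBBBB.......................BBBBBBddddddddddddddddd
100 ....ddddBBBBBBBBBBd........................BBBBBBBBBBBBdddddddddd
roll 100 ddddddddddddddddddddBBBBBBBBBBBBBBBBBBBBBBBBBBBBBdddddddddddddddddd...
roll 112 ddddddddddBBBBBBddddddddddd.................dddddddddddBBBBBdddddd....
roll 125 dddddddBBBBBddddddddd..BBBBBBBBBBBBBBBBBBBBBBBBBd..ddddddddBBBBdd.....
roll 140 ddddddddddBBBBBBBdddddddddddd..............dddddddddddBBBBB.dddd......
roll 150 ddddddddddddddddddBBBBBBBBBBBBBBBBBBBBBBBBBBBBBBBBBddddddddddddd......
yel 225 ddddddddddBBBBB.BBBBBBBddddddddddddddddddd
yel 240 dddddddddddddBBB....BBBBBBdddddddddddddddd
carton (392, 198, 25, 16) [array([ 527.3, -227.1]), array([43.7, 70.1]), np.float64(0.6)]
yel (380, 228, 35, 10) [array([ 449. , -210.9]), array([ 26.5, 100.5]), np.float64(0.6)]
red (267, 231, 25, 11) [array([435.7, 137.5]), array([73.5, 27.7]), np.float64(84.3)]
red (240, 203, 15, 7) [array([524.6, 235.6]), array([41.8, 14.7]), np.float64(81.1)]
```

Blue floor shows on both sides of both blades and all round the roll. The carton (44x70) and the driver handles are within their cut-outs, and the pen is still in its groove, so I'm handing in.

```bash
python3 -c "
from h import *
print(ticket.hand_in())"
```

```text
the job is handed in; nothing more can be done
None
```

I made up both kits and handed the job in at about 38.5 s; on the last camera checks every item lay in its own cut-out and the pen was still in its groove, but no verdict came back.

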